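Clear the relay test base and lock its cover

TASK

The test run is over: take every plug-in relay off the test base, rocking each one gently side to side so that it walks up out of its tight socket and the base stays down on the desk, and stand them upright, one to a cell, in the black divided tray. Then shut the base's hinged cover over the empty sockets and turn the lock collar clockwise as far as it goes, so that its tongue lies over the cover. Leave the rosin tin, the screwdriver and the tape measure where they are.

Things in the scene. Friction and masses are not known exactly. Their poses are not given: they have to be found in the camera images.
- relay_base: Relay test base: loose grey chassis, 1 kg in all, 174 x 164 x 22 mm. Origin at desk level under the middle socket (chassis x = -96 to 78, y = -82 to 82 mm); x points to the hinge side, y along the row. Two posts at x = 72 mm, 45 mm high, carry the cover's hinge; the collar stands in front at x = -66, y = 26 mm. A straight pull on a relay takes about 16 N and lifts the base.
- socket1 (a point): Centre of the flat top of the socket at base y = -52 mm, 44 mm above the desk; a relay's foot rests on it. Sockets are black, 58 (x) x 48 (y) mm, pitch 52 mm. Inside, a sprung jaw at each of x = +19 and -19 mm, 4 mm below the top, grips a row of blades from outside and snaps over its ridges, each side at about 8 N.
- socket2 (a point): Same for the socket at base y = 0. Tilting the relay along the base's x (moment about 0.35 N m) raises one side past its jaw while the other stays; alternate swings of 0.2 to 0.25 rad (grip gives a little), each about the side that stays down (x = +17 or -17 mm), walk it out. A side is free once it has risen 12 mm.
- socket3 (a point): Same for the socket at base y = +52 mm.
- relay_1: Plug-in relay: clear cover on a black foot, 44 (x) x 38 (y) x 70 (z) mm, 0.08 kg. Origin in the middle of the foot's underside, z up. At the start in socket1, axes along the base's. Below the foot two rows of blades at x = +17 and -17 mm: 3 mm thick, 22 mm wide, 16 mm long, two ridges each 2 mm high on the outer face, 7.7 and 13.5 mm below the foot. It can stand on its blades.
- relay_2: Relay like relay_1, at the start in socket2. Two or three relays are there; the others are absent and their sockets empty.
- relay_3: Relay like relay_1, at the start in socket3.
- tray: Loose black tray, 59 (x) x 151 (y) x 52 mm high, 0.6 kg, with three cells in a row along its y; walls, dividers and floor 4 mm thick. Origin under its middle. Each cell is 51 (x) x 45 (y) mm inside: a relay stands in it on its blades with its 44 mm side along the tray's x, its origin then 20 mm above the tray's underside.
- tray_cell1 (a point): Centre of the floor of the tray's cell at y = -49 mm, 4 mm above the tray's underside.
- tray_cell2 (a point): Centre of the floor of the tray's cell at y = 0 mm, 4 mm above the tray's underside.
- tray_cell3 (a point): Centre of the floor of the tray's cell at y = 49 mm, 4 mm above the tray's underside.
- dust_cover (a joint): Angle of the base's aluminium cover, rad: 0 shut (flat over the sockets, its top 50 mm above the desk), grows as it opens; 1.75 to 1.95 at the start (leaning back past upright). A stiff hinge along the base's y: it stays where it is left and is moved by about 1 N at its free edge.
- cover_hinge (a point): Middle of the cover's hinge line, at base x = 70, y = 0 mm, 46.5 mm above the desk. The cover is 160 mm wide (base y = -80 to 80 mm), 108 mm from hinge to free edge, 3 mm thick, with a rolled finger edge 4 mm higher on its y < 0 half.
- cover_edge (a point): Middle of the cover's free edge, 108 mm from the hinge line; shut, it lies toward the base's -x.
- lock_collar (a joint): Angle of the captive lock collar, rad, clockwise seen from above: 0 open (tongue along the base's +y), 1.571 locked, at its stop (tongue along the base's +x, over the cover's front, between two white marks). 0 to 0.45 at the start; turned by about 0.06 N m.
- collar_top (a point): Centre of the collar's top, on its vertical axis, 76 mm above the desk. The collar is a ring with a ribbed grip, 48 mm in diameter, from 24 to 76 mm above the desk; grip it from above, across the tongue.
- collar_tongue (a point): Tip of the collar's flat steel tongue, 48 mm from the axis, 53 mm above the desk; the tongue is 14 mm wide and 4 mm thick.
- rosin_tin: Bystander: open tin of rosin, 67 mm wide, 42 mm high.
- screwdriver: Bystander: small screwdriver, 147 mm long, lying on the desk.
- tape_measure: Bystander: tape measure, 28 x 61 x 50 mm, standing on its edge.

How it is judged:
On the way, in this order (a step that is already met when the one before it is completed fails the run):
1. every relay stands upright in a cell of the tray, let go ((horizontal distance between relay_1 and tray_cell1 below 0.014 m or horizontal distance between relay_1 and tray_cell2 below 0.014 m or horizontal distance between relay_1 and tray_cell3 below 0.014 m) and z of each of relay_1, relay_2, relay_3 in the frame of tray below 0.03 m and angle between each of relay_1, relay_2, relay_3's own z axis and vertical below 0.25 rad and linear speed of each of relay_1, relay_2, relay_3 below 0.05 m/s and (horizontal distance between relay_2 and tray_cell1 below 0.014 m or horizontal distance between relay_2 and tray_cell2 below 0.014 m or horizontal distance between relay_2 and tray_cell3 below 0.014 m) and (horizontal distance between relay_3 and tray_cell1 below 0.014 m or horizontal distance between relay_3 and tray_cell2 below 0.014 m or horizontal distance between relay_3 and tray_cell3 below 0.014 m) and contact force between the fingers and relay_1 below 0.3 N and contact force between the fingers and relay_2 below 0.3 N and contact force between the fingers and relay_3 below 0.3 N), for 0.2 s.
2. the cover is shut over the sockets (value of joint dust_cover below 0.06 rad), for 0.2 s.
3. the lock collar is turned to its locked stop (value of joint lock_collar above 1.45 rad), for 0.2 s.
At the end, for the whole second after the job is handed in: Every relay stands in a tray cell (within 14 mm of the cell's centre, foot less than 30 mm above the tray's underside, within 0.25 rad of upright, at rest), the tray and the base flat on the desk, the cover shut to within 0.06 rad and the collar at 1.45 rad or more ((horizontal distance between relay_1 and tray_cell1 below 0.014 m or horizontal distance between relay_1 and tray_cell2 below 0.014 m or horizontal distance between relay_1 and tray_cell3 below 0.014 m) and z of each of relay_1, relay_2, relay_3 in the frame of tray below 0.03 m and angle between each of relay_1, relay_2, relay_3's own z axis and vertical below 0.25 rad and linear speed of each of relay_1, relay_2, relay_3 below 0.05 m/s and (horizontal distance between relay_2 and tray_cell1 below 0.014 m or horizontal distance between relay_2 and tray_cell2 below 0.014 m or horizontal distance between relay_2 and tray_cell3 below 0.014 m) and (horizontal distance between relay_3 and tray_cell1 below 0.014 m or horizontal distance between relay_3 and tray_cell2 below 0.014 m or horizontal distance between relay_3 and tray_cell3 below 0.014 m) and value of joint dust_cover below 0.06 rad and value of joint lock_collar above 1.45 rad and height (world z) of relay_base below 0.004 m and angle between relay_base's own z axis and vertical below 0.03 rad and angle between tray's own z axis and vertical below 0.05 rad); the robot touches nothing.
It fails at once if the test base is lifted off the desk (height (world z) of relay_base above 0.008 m or angle between relay_base's own z axis and vertical above 0.06 rad).
It fails at once if the open tin of rosin is pushed away (more than 5 cm) (distance of rosin_tin from where it was at the start of the episode above 0.05 m).
It fails at once if the screwdriver is pushed away (more than 5 cm) (distance of screwdriver from where it was at the start of the episode above 0.05 m).
It fails at once if the tape measure is pushed away (more than 5 cm) (distance of tape_measure from where it was at the start of the episode above 0.05 m).
Of relay_1, relay_2, relay_3 only 2 to 3 are there at a start; the rules pass over those that are not, and their reading is None.
At some moment in a run one of tray may be knocked a few centimetres aside while the robot is not near it.
Once in a run the grip may slacken for a moment while it holds something.
It also fails if it takes over 210 s, if anything falls off the work surface, if the arm or the gripper's body presses on something with over 40 N, if the wrist force passes 120 N, or if a joint passes its speed limit or range.

ROBOT

A 7-joint arm with a two-finger parallel gripper is mounted at the origin on a cart in front of the work surface, level with it; the furniture and walls round the work are solid. World frame = base frame: x ahead of the robot, y to its left, z up, the work surface at z = 0. Lengths are in m, angles in rad, forces in N, time in s.
With the tool pointing down it reaches from about 0.4 to 0.875 m from the base axis. Payload 19.3 kg.
Tool frame: the origin (TCP) lies midway between the tips of the shut fingers; the grasp point (between the pads) lies 19 mm behind it; z points along the fingers, y is the line along which they close (so a half turn about z gives the same grasp; the last joint's range is limited). The gripper opens to 85 mm and grips with 20 to 120 N. Pads are 22 mm wide; open, the fingers measure 114 mm over their backs; the gripper's body (76 mm by 85 mm) begins 54 mm behind the grasp point. The pads swing forward as they close: fully open they stand 13 mm farther back than shut.
Start: joints at [1.238, 0.521, -0.036, 1.599, 0.021, 1.021, -0.113], TCP at [0.162, -0.604, 0.231] pointing down, gripper open.
Joint ranges: [-2.91, 2.91], [-0.3, 2.13], [-1.5, 1.42], [0.17, 2.43], [-1.26, 4.41], [0.16, 1.93], [-2.52, 2.52]. Speed limits (rad/s): [1.89, 1.89, 2.39, 2.39, 3.01, 3.01, 3.01].

INTERFACE

Orientations are given as [roll, pitch, yaw] about the fixed x, y, z axes, in that order (R = Rz(yaw) Ry(pitch) Rx(roll)).
In Python, from workcell import telemetry, grab_frame, calibration, bot, outline_of, landmark_of gives the robot as it stands. The module is installed in compiled form; this text tells all that it offers.
- The arm moves only by the shell command python3 -m inch 'ROWS' [FORCE]. ROWS is JSON, a list of rows, each a list of 7 numbers: the shift along the tool's x, y, z in m, then the turn, a rotation vector about the tool's x, y, z in rad, then the closure, from 0 (fully open) to 1 (shut). A call has 1 to 5 rows; each row shifts and turns the commanded pose from where the row before left it, along the tool's axes as they then stand; what a row does not reach is not made up. A row lasts 1/10 s, in which the tool goes at most 50 mm and 8.59 degrees, less where a joint would pass 70% of its speed; a pose out of reach is approached as far as the arm can. A call is refused whole if a number of a shift passes 0.05 or a number of a turn 0.15, either way. A call with a gripper value outside its range is refused whole. The fingers move at their own pace and stop on an object; FORCE is the grip in N (left out, the last holds). Time passes only in rows, so rows that do not move let the fingers close. It gives the time, the measured TCP pose, the force, the opening and the grip force at its end, in the units of the state.
- telemetry.observe(): the state, without advancing time (a new reading comes with each control period).
- grab_frame(name): name is "side" or "top"; returns the picture (420x560x3 uint8, red, green, blue); there is no depth.
- calibration(name): a dict with "fovy" (degrees; the focal length in pixels is half the picture's height over the tangent of half this angle, whatever the lens; pixels are square), "cx", "cy" (the principal point, pixels), "pose" (4x4, takes a point from camera to world coordinates). Camera axes: x right, y down, z forward; pixel columns grow to the right and rows downward; lengths in m; the calibration is good to about 2 mm. A picture is of the moment at which its call begins. calibration takes no time and is no camera call.
- bot.job_done(): hands the job in; it is judged then, once.
Trained networks look in the newest picture that a camera, given by its name, has taken for a name from the list of things; names that differ only in an ending like _2 or _b are one class to them, and where a whole thing is asked for, a point or a joint stands for the part that bears it (a point fixed in the world has none). Each returns a list of dicts, best first, with "score" (0 to 1); they miss things now and then, are a little off and sometimes report something else, mostly with a low value. They report only what shows in the picture. A call takes as long as a camera call.
- outline_of(label, camera): "region" (420x560 bool, what is visible of it) and "rect" ([left, top, right, bottom] in pixels, round what is visible of it).
- landmark_of(label, camera): "xy" ([column, row] in pixels: a listed point, or the origin of a listed thing).
The state is a dict: "clock": time; "qpos": joint angles; "qd": joint speeds; "joint_efforts": joint torques, N m; "position": TCP position; "tool_rot": TCP orientation; "force": force on the tool from outside, world axes, zero at the start; "moment": the same for the moment, N m; "grip_width": finger opening in m; "finger_force": force on a finger pad.
Only numpy, scipy, OpenCV 4.12 (cv2) and the standard library are available. Lean on these libraries where they do the work, as an engineer would, in place of code of your own. Each camera call takes 0.05 s, during which the arm holds its last target. There are 200 camera calls.

## Working session

There is one attempt and no reset: what is moved stays moved. The work goes in short steps, Python scripts to look and compute and a shell command to move; the robot and the scene stay as the last step left them, time stands still between calls to the robot, and variables do not carry over. Pictures are saved under pics/ and viewed, at most 14 in all, crops included, and the job is handed in when it is done.

```bash
mkdir -p pics; cat > h.py <<'E'
import numpy as np, cv2
from workcell import telemetry, grab_frame, calibration, bot, outline_of, landmark_of
from scipy.spatial.transform import Rotation as R
def save(cam,name):
    im=grab_frame(cam); cv2.imwrite('pics/'+name+'.png',im[:,:,::-1]); return im
def ray(cam,xy):
    c=calibration(cam); f=210/np.tan(np.radians(c['fovy'])/2); P=np.array(c['pose'])
    d=P[:3,:3]@np.array([(xy[0]-c['cx'])/f,(xy[1]-c['cy'])/f,1]); return P[:3,3],d
def onz(cam,xy,z):
    o,d=ray(cam,xy); return o+d*(z-o[2])/d[2]
def proj(cam,p):
    c=calibration(cam); f=210/np.tan(np.radians(c['fovy'])/2); P=np.array(c['pose'])
    q=P[:3,:3].T@(np.array(p)-P[:3,3]); return np.array([c['cx']+f*q[0]/q[2],c['cy']+f*q[1]/q[2]])
def st():
    s=telemetry.observe(); return s
E
python3 - <<'E'
from h import *
np.set_printoptions(precision=4,suppress=True)
s=st(); print({k:np.round(v,3) for k,v in s.items()})
a=save('top','t0')
H=dict(socket1=.044,socket2=.044,socket3=.044,relay_base=0,relay_1=.044,tray=0,tray_cell1=.004,tray_cell2=.004,tray_cell3=.004,cover_hinge=.0465,collar_top=.076,collar_tongue=.053,rosin_tin=0,screwdriver=0,tape_measure=0)
for cam in ('top','side'):
    if cam=='side': save('side','s0')
    print(cam,calibration(cam)['pose'][:3])
    for k,z in H.items():
        for r in landmark_of(k,cam)[:3]: print(k,round(r['score'],2),np.round(r['xy'],1),onz(cam,r['xy'],z))
E
```

```text
{'clock': np.float64(0.0), 'qpos': array([ 1.238,  0.522, -0.036,  1.6  ,  0.021,  1.021, -0.113]), 'qd': array([-0.002,  0.   ,  0.   ,  0.001,  0.001,  0.   ,  0.001]), 'joint_efforts': array([  0.   , -92.711,   1.98 , -36.993,   0.018,   0.008,   0.   ]), 'position': array([ 0.162, -0.603,  0.231]), 'tool_rot': array([-3.14 ,  0.   ,  0.263]), 'force': array([ 0.136, -0.201, -1.29 ]), 'moment': array([-0.009, -0.021,  0.022]), 'finger_force': np.float64(0.0), 'grip_width': np.float64(0.085)}
top [[ 0.0547 -0.9753  0.2141  0.2889]
 [-0.9985 -0.0542  0.0083  0.0248]
 [ 0.0035 -0.2143 -0.9768  1.0917]]
socket1 0.9 [407.7 251.1] [ 0.4563 -0.2303  0.044 ]
socket1 0.75 [428.5 255.2] [ 0.4499 -0.2746  0.044 ]
socket1 0.55 [380.5 253. ] [ 0.449  -0.1724  0.044 ]
socket2 0.9 [407.7 251.1] [ 0.4563 -0.2303  0.044 ]
socket2 0.75 [428.5 255.2] [ 0.4499 -0.2746  0.044 ]
socket2 0.55 [380.5 253. ] [ 0.449  -0.1724  0.044 ]
socket3 0.9 [407.7 251.1] [ 0.4563 -0.2303  0.044 ]
socket3 0.75 [428.5 255.2] [ 0.4499 -0.2746  0.044 ]
socket3 0.55 [380.5 253. ] [ 0.449  -0.1724  0.044 ]
relay_base 0.9 
[... 2627 characters left out ...]
 [267.9 282.5] [0.4381 0.299  0.004 ]
tray_cell3 0.93 [287.1 283.6] [0.3964 0.2869 0.004 ]
tray_cell3 0.91 [245.9 270.5] [0.5045 0.2738 0.004 ]
tray_cell3 0.63 [267.9 282.5] [0.4381 0.299  0.004 ]
cover_hinge 0.89 [299.8 184.1] [ 0.5281 -0.2142  0.0465]
collar_top 0.68 [340.2 183.6] [ 0.3861 -0.1953  0.076 ]
collar_tongue 0.47 [334.4 193.4] [ 0.3957 -0.1617  0.053 ]
collar_tongue 0.23 [268.8 279.2] [0.4151 0.3514 0.053 ]
rosin_tin 0.9 [229.2 228.3] [0.6436 0.0894 0.    ]
rosin_tin 0.22 [300.4 183.4] [ 0.5636 -0.3388  0.    ]
screwdriver 0.74 [326.1 254. ] [0.3475 0.1231 0.    ]
tape_measure 0.55 [306.4 222.1] [ 0.4479 -0.0339  0.    ]
tape_measure 0.52 [317.6 190.1] [ 0.4853 -0.298   0.    ]
```

View pics/t0.png

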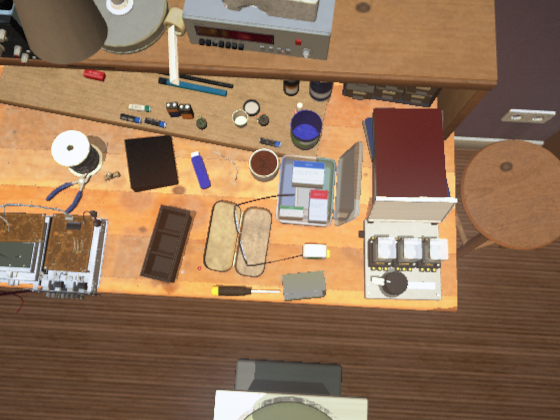

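View pics/s0.png

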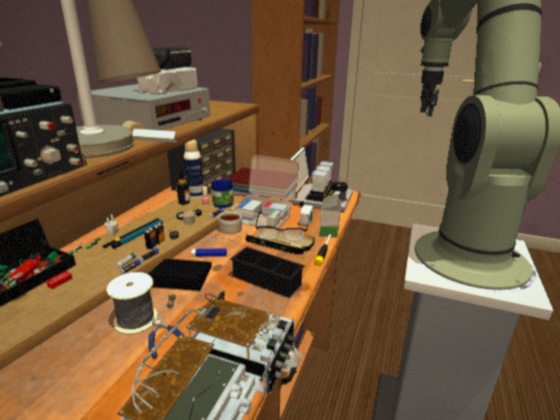

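```bash
python3 - <<'E'
from h import *
from scipy.optimize import least_squares
np.set_printoptions(precision=4,suppress=True)
obs=[('top',(407.7,251.1),(0,0,.044)),('top',(428.5,255.2),(0,-.052,.044)),('top',(380.5,253),(0,.052,.044)),('top',(398.7,253.1),(0,0,0)),('top',(378.6,253),(0,.052,.044)),('top',(428,252.8),(0,-.052,.044)),('top',(403.9,218.6),(.07,0,.0465)),('top',(396.5,279.8),(-.066,.026,.076)),
('side',(317.8,193.9),(0,.052,.044)),('side',(322.3,181.6),(0,-.052,.044)),('side',(323.1,188),(0,0,.044)),('side',(323.8,201.8),(0,0,0)),('side',(299.8,184.1),(.07,0,.0465)),('side',(340.2,183.6),(-.066,.026,.076))]
W=lambda p,b:np.array([p[0]+np.cos(p[2])*b[0]-np.sin(p[2])*b[1],p[1]+np.sin(p[2])*b[0]+np.cos(p[2])*b[1],b[2]])
f=lambda p:np.concatenate([proj(c,W(p,b))-np.array(x) for c,x,b in obs])
r=least_squares(f,[.455,-.22,0],loss='soft_l1'); p=r.x; print(p); print(f(p).reshape(-1,2))
im=cv2.imread('pics/t0.png'); x0,y0,S=340,90,6
big=cv2.resize(im[y0:y0+225,x0-10:x0+120],None,fx=S,fy=S,interpolation=cv2.INTER_CUBIC)
def pl(pts,col):
    q=np.array([(proj('top',W(p,b))-[x0-10,y0])*S for b in pts]); cv2.polylines(big,[q.astype(int)],True,col,1)
pl([(-.096,-.082,.022),(.078,-.082,.022),(.078,.082,.022),(-.096,.082,.022)],(0,255,0))
for y in(-.052,0,.052):
    pl([(a*.022,y+b*.019,.114) for a,b in((-1,-1),(1,-1),(1,1),(-1,1))],(0,0,255))
    pl([(a*.029,y+b*.024,.044) for a,b in((-1,-1),(1,-1),(1,1),(-1,1))],(255,0,255))
for t in(1.75,1.95):
    pl([(.07,-.08,.0465),(.07-.108*np.cos(t),-.08,.0465+.108*np.sin(t)),(.07-.108*np.cos(t),.08,.0465+.108*np.sin(t)),(.07,.08,.0465)],(255,200,0))
th=np.linspace(0,6.28,30); pl([(-.066+.024*np.cos(t),.026+.024*np.sin(t),.076) for t in th],(0,255,255))
big=big[600:]; big=big[:600]; 
cv2.imwrite('pics/c1.png',big[100:]); print(big.shape)
E
```

```text
[ 0.4539 -0.2226  0.0408]
[[-3.6048  0.8997]
 [-0.0252 -2.852 ]
 [-0.7854 -1.3486]
 [ 0.7003  1.7372]
 [ 1.1146 -1.3486]
 [ 0.4748 -0.452 ]
 [-0.7403  1.044 ]
 [-0.2232  1.8641]
 [ 0.1736 -1.4276]
 [ 2.3331  0.3245]
 [-1.6815 -0.984 ]
 [-3.1625 -2.8292]
 [ 1.6603 -0.3594]
 [ 0.043  -0.4448]]
(600, 780, 3)
```

View pics/c1.png

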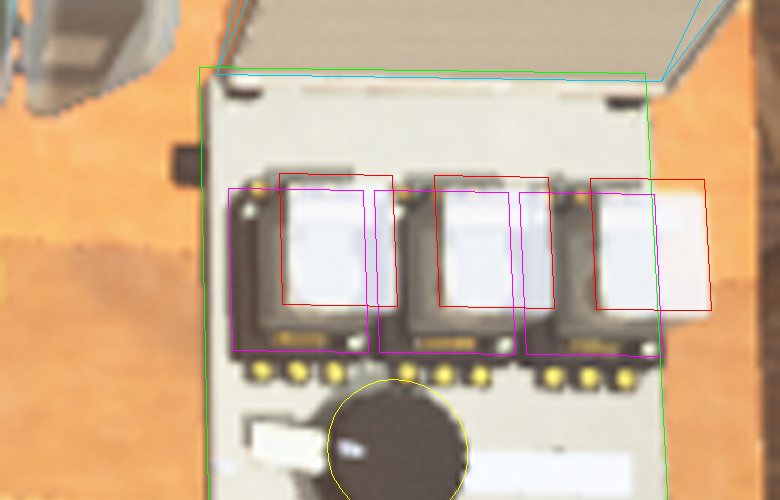

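```bash
cat >> h.py <<'E'
def go(x,y,z,yaw,pitch=0,roll=np.pi):
    s=st(); A=R.from_euler('xyz',s['tool_rot']); B=R.from_euler('xyz',[roll,pitch,yaw])
    print('clock',round(float(s['clock']),1),'rotvec',np.round((A.inv()*B).as_rotvec(),3),'shift after turn',np.round(B.inv().apply(np.array([x,y,z])-s['position']),4))
E
python3 -m inch '[[0,0,0,0,0,-0.15,0],[0,0,0,0,0,-0.15,0],[0,0,0,0,0,-0.15,0],[0,0,0,0,0,-0.15,0],[0,0,0,0,0,-0.15,0]]' 80
python3 -m inch '[[0,0,0,0,0,-0.15,0],[0,0,0,0,0,-0.15,0],[0,0,0,0,0,-0.15,0],[0,0,0,0,0,-0.15,0],[0,0,0,0,0,0,0.2]]'
python3 -c "
from h import *
go(.449,-.1715,.20,1.61)"
```

```text
clock: 2.1
position: [0.1623, -0.6035, 0.2313]
tool_rot: [-3.142, 0.0, 1.019]
force: [-0.2, -0.0, -0.7]
grip_width: 0.0854
finger_force: 0.0
clock: 2.6
position: [0.1621, -0.6036, 0.2312]
tool_rot: [3.141, -0.0, 1.615]
force: [-0.1, 0.4, -0.4]
grip_width: 0.0731
finger_force: 0.0
clock 2.6 rotvec [ 0.    -0.     0.005] shift after turn [0.4205 0.3036 0.0312]
```

```bash

python3 -m inch '[[0.042,0.03,0.003,0,0,0,0.2],[0.042,0.03,0.003,0,0,0,0.2],[0.042,0.03,0.003,0,0,0,0.2],[0.042,0.03,0.003,0,0,0,0.2],[0.042,0.03,0.003,0,0,0,0.2]]' >/dev/null
python3 -m inch '[[0.042,0.03,0.003,0,0,0,0.2],[0.042,0.03,0.003,0,0,0,0.2],[0.042,0.03,0.003,0,0,0,0.2],[0.042,0.03,0.003,0,0,0,0.2],[0.042,0.03,0.003,0,0,0,0.2]]'
python3 -c "
from h import *
go(.449,-.1715,.080,1.61)
im=save('top','t1'); cv2.imwrite('pics/t1c.png',cv2.resize(im[190:310,340:470,::-1],None,fx=5,fy=5,interpolation=cv2.INTER_CUBIC))"
```

```text
clock: 3.6
position: [0.436, -0.1839, 0.2024]
tool_rot: [3.141, 0.0, 1.607]
force: [1.0, -1.9, 0.1]
grip_width: 0.0683
finger_force: 0.0
clock 3.6 rotvec [ 0.     0.    -0.003] shift after turn [0.0118 0.0135 0.1224]
```

View pics/t1c.png

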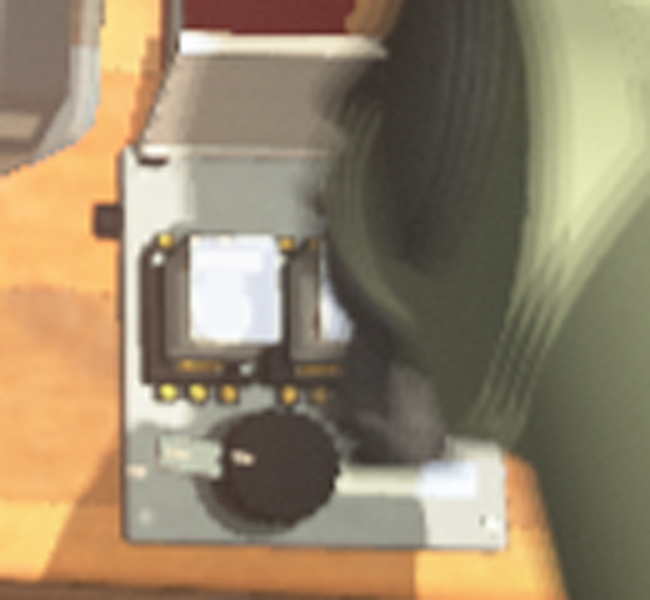

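```bash

python3 -m inch '[[0,0,0,0,0,0,0.2],[0,0,0,0,0,0,0.2]]' 
python3 -c "
from h import *
print(onz('top',(387.3,248),.114), [onz('top',(340+a/5,190+b/5),.022) for a,b in((124,545),(505,548),(122,152))])
p=onz('top',(387.3,248),.114)
go(p[0],p[1],.080,1.61)"
```

```text
clock: 3.85
position: [0.435, -0.1857, 0.2023]
tool_rot: [-3.141, 0.0, 1.61]
force: [-0.7, -0.8, 0.2]
grip_width: 0.0682
finger_force: 0.0
[ 0.4490689  -0.17259511  0.114     ] [array([ 0.35158038, -0.14440198,  0.022     ]), array([ 0.35924024, -0.30684604,  0.022     ]), array([ 0.52289355, -0.14000265,  0.022     ])]
clock 3.9 rotvec [-0.  0. -0.] shift after turn [0.0125 0.0145 0.1223]
```

```bash

python3 -m inch '[[0.006,0.007,0.01,0,0,0,0.2],[0.0065,0.007,0.02,0,0,0,0.2],[0,0,0.03,0,0,0,0.2],[0,0,0.03,0,0,0,0.2],[0,0,0.03,0,0,0,0.2]]' 
python3 -m inch '[[0,0,0,0,0,0,0.2],[0,0,0.001,0,0,0,0.7],[0,0,0,0,0,0,0.7],[0,0,0,0,0,0,0.7],[0,0,0,0,0,0,0.7]]' 60
python3 -c "
from h import *
go(.449,-.172,.080,1.61)"
```

```text
clock: 4.35
position: [0.448, -0.1741, 0.0813]
tool_rot: [3.142, 0.001, 1.608]
force: [1.2, -0.4, 0.6]
grip_width: 0.0685
finger_force: 0.0
clock: 4.85
position: [0.4498, -0.1732, 0.0828]
tool_rot: [3.139, 0.001, 1.612]
force: [2.1, -1.5, 11.0]
grip_width: 0.0428
finger_force: 62.8
clock 4.8 rotvec [0.003 0.001 0.002] shift after turn [ 0.0012 -0.0008  0.0028]
```

```bash

python3 -m inch '[[0,0.0024,-0.0009,0.06,0,0,0.7],[0,0.0024,-0.0009,0.06,0,0,0.7],[0,0.0024,-0.0009,0.06,0,0,0.7],[0,0.0024,-0.0009,0.06,0,0,0.7],[0,0,0,0,0,0,0.7]]' 80
python3 -c "
from h import *
s=st();print(s['moment'],s['force'])"
```

```text
clock: 5.35
position: [0.4609, -0.1724, 0.0859]
tool_rot: [-2.903, 0.001, 1.613]
force: [3.5, -1.1, 27.3]
grip_width: 0.043
finger_force: 85.7
[-0.20743282 -0.18817106  0.03971049] [ 3.50272878 -1.09797583 27.34148883]
```

```bash

python3 -m inch '[[0,0,-0.0025,0,0,0,0.7],[0,0,-0.0025,0,0,0,0.7],[0,0,0,0,0,0,0.7]]'
python3 -m inch '[[0,-0.0024,-0.0009,-0.06,0,0,0.7],[0,-0.0024,-0.0009,-0.06,0,0,0.7],[0,-0.0024,-0.0009,-0.06,0,0,0.7],[0,-0.0024,-0.0009,-0.06,0,0,0.7],[0,0,0,0,0,0,0.7]]' 80

```

```text
clock: 5.65
position: [0.4596, -0.1722, 0.0897]
tool_rot: [-2.902, 0.0, 1.612]
force: [-0.1, 0.5, 9.3]
grip_width: 0.0427
finger_force: 83.7
clock: 6.15
position: [0.4491, -0.1729, 0.0945]
tool_rot: [3.141, 0.001, 1.612]
force: [-1.3, 0.5, 3.6]
grip_width: 0.0433
finger_force: 57.5
```

```bash

python3 -m inch '[[0,-0.0024,-0.0009,-0.06,0,0,0.7],[0,-0.0024,-0.0009,-0.06,0,0,0.7],[0,-0.0024,-0.0009,-0.06,0,0,0.7],[0,-0.0024,-0.0009,-0.06,0,0,0.7],[0,0,0,0,0,0,0.7]]' 80
python3 -c "
from h import *
im=save('side','s2'); cv2.imwrite('pics/s2c.png',cv2.resize(im[140:230,260:370,::-1],None,fx=6,fy=6,interpolation=cv2.INTER_CUBIC))"
```

```text
clock: 6.65
position: [0.439, -0.1732, 0.0964]
tool_rot: [2.903, 0.0, 1.612]
force: [0.8, 0.0, -0.2]
grip_width: 0.0428
finger_force: 81.5
```

View pics/s2c.png

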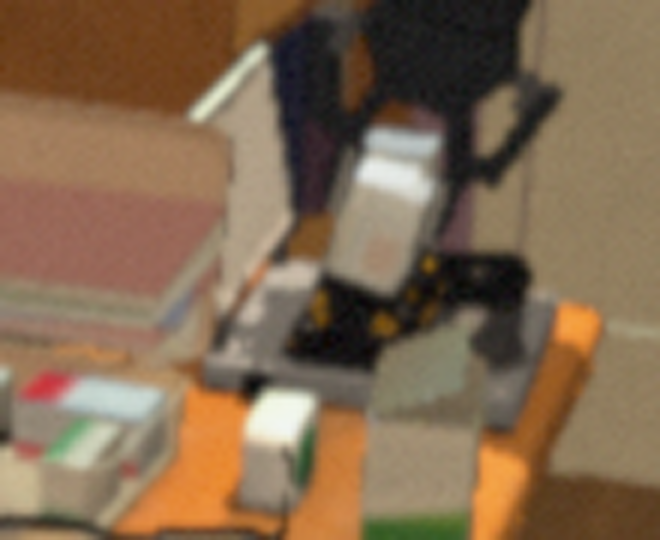

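```bash

python3 -m inch '[[0,0.0024,-0.0009,0.06,0,0,0.7],[0,0.0024,-0.0009,0.06,0,0,0.7],[0,0.0024,-0.0009,0.06,0,0,0.7],[0,0.0024,-0.0009,0.06,0,0,0.7],[0,0,0,0,0,0,0.7]]'
python3 -m inch '[[0,0,-0.001,0,0,0,0.7],[0,0,-0.001,0,0,0,0.7],[0,0,0,0,0,0,0.7]]'
```

```text
clock: 7.2
position: [0.452, -0.1718, 0.1019]
tool_rot: [-3.141, -0.001, 1.614]
force: [0.2, -0.5, -0.5]
grip_width: 0.0431
finger_force: 81.6
clock: 7.5
position: [0.4494, -0.1726, 0.1037]
tool_rot: [3.141, 0.0, 1.612]
force: [0.1, 0.1, -0.4]
grip_width: 0.0427
finger_force: 81.6
```

```bash

python3 -m inch '[[0,0,-0.004,0,0,0,0.7],[0,0,-0.004,0,0,0,0.7],[0,0,-0.02,0,0,0,0.7],[0,0,-0.04,0,0,0,0.7],[0,0,-0.04,0,0,0,0.7]]'
python3 - <<'E'
from h import *
im=save('side','s3'); cv2.imwrite('pics/s3c.png',cv2.resize(im[120:230,260:370,::-1],None,fx=5,fy=5,interpolation=cv2.INTER_CUBIC))
np.set_printoptions(precision=4,suppress=True)
for r in landmark_of('tray_cell2','side')[:4]: print('s',round(r['score'],2),onz('side',r['xy'],.004))
save('top','t3')
for k,z in (('tray',0),('tray_cell1',.004)):
    for r in landmark_of(k,'top')[:4]: print(k,round(r['score'],2),onz('top',r['xy'],z))
m=outline_of('tray','top')[0]['region'].astype(np.uint8)
c=max(cv2.findContours(m,0,2)[0],key=cv2.contourArea)
b=cv2.boxPoints(cv2.minAreaRect(c)); print([onz('top',q,.052) for q in b], onz('top',b.mean(0),.04))
E
```

```text
clock: 8.0
position: [0.4493, -0.1721, 0.2129]
tool_rot: [-3.141, -0.001, 1.613]
force: [-0.1, 0.1, -1.2]
grip_width: 0.0431
finger_force: 81.6
s 0.9 [0.4057 0.291  0.004 ]
s 0.86 [0.4383 0.3003 0.004 ]
s 0.71 [0.4942 0.2655 0.004 ]
tray 0.93 [0.4484 0.2843 0.    ]
tray_cell1 0.69 [0.4478 0.2834 0.004 ]
tray_cell1 0.62 [0.3977 0.2966 0.004 ]
tray_cell1 0.57 [0.4931 0.2802 0.004 ]
[array([0.3743, 0.3328, 0.052 ]), array([0.532 , 0.3059, 0.052 ]), array([0.5146, 0.232 , 0.052 ]), array([0.3581, 0.261 , 0.052 ])] [0.4453 0.2861 0.04  ]
```

View pics/s3c.png

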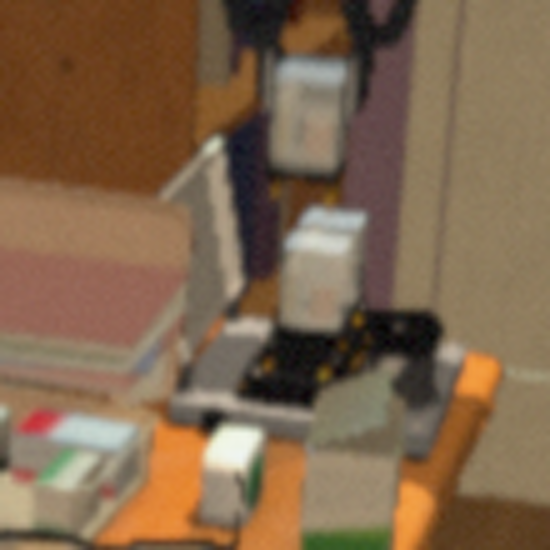

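```bash

python3 -m inch '[[0,0,0,0,0,-0.14,0.7],[0,0,0,0,0,-0.14,0.7],[0,0,0,0,0,-0.14,0.7],[0,0,0,0,0,-0.14,0.7],[0,0,0,0,0,-0.14,0.7]]'>/dev/null
python3 -m inch '[[0,0,0,0,0,-0.14,0.7],[0,0,0,0,0,-0.14,0.7],[0,0,0,0,0,-0.14,0.7],[0,0,0,0,0,-0.14,0.7],[0,0,0,0,0,-0.1,0.7]]'
python3 -c "
from h import *
go(.496,.277,.16,2.976)"
```

```text
clock: 9.3
position: [0.4493, -0.1722, 0.2105]
tool_rot: [3.141, -0.002, 2.979]
force: [-0.6, -0.4, -1.2]
grip_width: 0.0428
finger_force: 81.8
clock 9.3 rotvec [ 0.001 -0.002  0.003] shift after turn [0.028  0.4507 0.0505]
```

```bash

python3 -m inch '[[0.002,0.03,0,0,0,0,0.7],[0.002,0.04,0,0,0,0,0.7],[0.003,0.04,0,0,0,0,0.7],[0.003,0.04,0,0,0,0,0.7],[0.003,0.04,0,0,0,0,0.7]]'>/dev/null
python3 -m inch '[[0.003,0.04,0,0,0,0,0.7],[0.003,0.04,0,0,0,0,0.7],[0.003,0.04,0,0,0,0,0.7],[0.003,0.04,0,0,0,0,0.7],[0.003,0.04,0,0,0,0,0.7]]'>/dev/null
python3 -m inch '[[0,0.04,0.015,0,0,0,0.7],[0,0.02,0.015,0,0,0,0.7],[0,0,0.01,0,0,0,0.7],[0,0,0,0,0,0,0.7],[0,0,0,0,0,0,0.7]]'
python3 - <<'E'
from h import *
np.set_printoptions(precision=4,suppress=True)
go(.496,.277,.115,2.976)
im=save('top','t4'); a=im[190:310,120:250,::-1]
im2=save('side','s4'); b=im2[190:310,200:330,::-1]
for r in landmark_of('tray','side')[:1]: print(r['score'],onz('side',r['xy'],0))
cv2.imwrite('pics/c4.png',cv2.resize(np.hstack([a,b]),None,fx=3,fy=3,interpolation=cv2.INTER_CUBIC))
E
```

```text
clock: 10.8
position: [0.4977, 0.275, 0.1712]
tool_rot: [-3.141, -0.001, 2.972]
force: [-0.3, -0.5, -0.4]
grip_width: 0.0432
finger_force: 81.8
clock 10.8 rotvec [-0.001 -0.001 -0.004] shift after turn [0.002  0.0017 0.0562]
0.71 [0.4482 0.2814 0.    ]
```

View pics/c4.png

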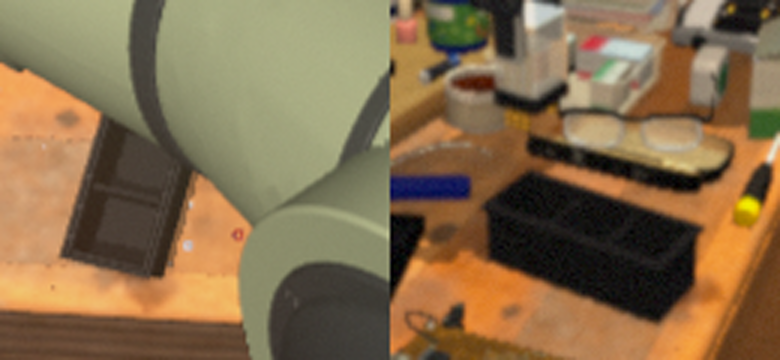

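```bash
python3 - <<'E'
from h import *
np.set_printoptions(precision=4,suppress=True)
for q in((62,257),(160,277),(105,117),(92,186),(170,197)): print(onz('top',(120+q[0]/3,190+q[1]/3),.052))
print('side')
for q in((530,172),(487,208),(700,230),(663,262)): print(onz('side',(200+(q[0]-390)/3,190+q[1]/3),.052))
print([proj('side',(.497,.276,z)) for z in(.1,.114)])
E
```

```text
[0.3723 0.3295 0.052 ]
[0.3622 0.2599 0.052 ]
[0.4728 0.3106 0.052 ]
[0.4231 0.3143 0.052 ]
[0.4183 0.2587 0.052 ]
side
[0.5128 0.2491 0.052 ]
[0.5203 0.3094 0.052 ]
[0.363  0.2784 0.052 ]
[0.375  0.3266 0.052 ]
[array([247.6076, 235.8135]), array([247.4897, 230.3082])]
```

```bash
cat > trayfit.py <<'E'
from h import *
from scipy.optimize import minimize
def hull(cam,p,S=4):
    c,s=np.cos(p[2]),np.sin(p[2]); m=np.zeros((420*S,560*S),np.uint8)
    P=np.array([proj(cam,(p[0]+c*a-s*b,p[1]+s*a+c*b,z)) for a in(-.0755,.0755) for b in(-.0295,.0295) for z in(0,.052)])
    cv2.fillConvexPoly(m,cv2.convexHull(((P+.5)*S).astype(np.int32)),1); return m
def fit(masks,p0=(.447,.287,-.165)):
    M={c:cv2.resize(m.astype(np.uint8),None,fx=4,fy=4,interpolation=cv2.INTER_NEAREST) for c,m in masks.items()}
    def cost(p):
        t=0
        for c,m in M.items(): h=hull(c,p); t-=(h&m).sum()/(h|m).sum()
        return t
    S=np.array([p0]*4)+np.vstack([np.zeros(3),np.diag([.01,.01,.1])])
    r=minimize(cost,p0,method='Nelder-Mead',options=dict(initial_simplex=S,xatol=2e-4,fatol=1e-4)); return r.x,r.fun
E
python3 - <<'E'
from trayfit import *
np.set_printoptions(precision=4,suppress=True)
im=cv2.imread('pics/t3.png',0); m=np.zeros_like(im); m[195:290,135:200]=im[195:290,135:200]<85
m=cv2.morphologyEx(m,cv2.MORPH_CLOSE,np.ones((5,5)));m=cv2.morphologyEx(m,cv2.MORPH_OPEN,np.ones((5,5)))
n,l,s,_=cv2.connectedComponentsWithStats(m); k=1+s[1:,4].argmax(); mt=(l==k); print(s[k])
o=outline_of('tray','side')[0]; print(o['score'],o['rect'])
print(fit({'top':mt})); print(fit({'side':o['region']})); print(fit({'top':mt,'side':o['region']}))
E
```

```text
[ 142  206   49   76 2431]
0.97 [228.5, 247.1, 305.1, 298.3]
(array([ 0.4454,  0.2874, -0.1702]), np.float64(-0.9707477277934774))
(array([ 0.4475,  0.2871, -0.1822]), np.float64(-0.9718284307373332))
(array([ 0.4465,  0.2877, -0.1697]), np.float64(-1.936828750736153))
```

```bash
python3 -c "
from h import *
go(.4948,.2794,.115,2.972)"
```

```text
clock 11.0 rotvec [ 0.     0.001 -0.   ] shift after turn [0.0041 0.0035 0.0571]
```

```bash

python3 -m inch '[[0.004,0.0035,0.01,0,0,0,0.7],[0,0,0.02,0,0,0,0.7],[0,0,0.02,0,0,0,0.7],[0,0,0.005,0,0,0,0.7],[0,0,0,0,0,0,0.7]]'
python3 -m inch '[[0,0,0.008,0,0,0,0.7],[0,0,0.008,0,0,0,0.7],[0,0,0.008,0,0,0,0.7],[0,0,0.006,0,0,0,0.7],[0,0,0,0,0,0,0.7]]'

```

```text
clock: 11.5
position: [0.494, 0.2801, 0.116]
tool_rot: [-3.141, -0.001, 2.973]
force: [0.4, -0.7, -0.1]
grip_width: 0.0428
finger_force: 81.8
clock: 12.0
position: [0.4941, 0.2798, 0.0857]
tool_rot: [-3.141, -0.001, 2.973]
force: [0.1, -0.7, -0.5]
grip_width: 0.0432
finger_force: 81.8
```

```bash

python3 -c "
from h import *
go(.4948,.2794,.06,2.972)
im2=save('side','s5'); cv2.imwrite('pics/c5.png',cv2.resize(im2[190:310,200:330,::-1],None,fx=5,fy=5,interpolation=cv2.INTER_CUBIC))"
```

```text
clock 12.0 rotvec [-0.001 -0.001  0.001] shift after turn [-0.0007 -0.0003  0.0257]
```

View pics/c5.png

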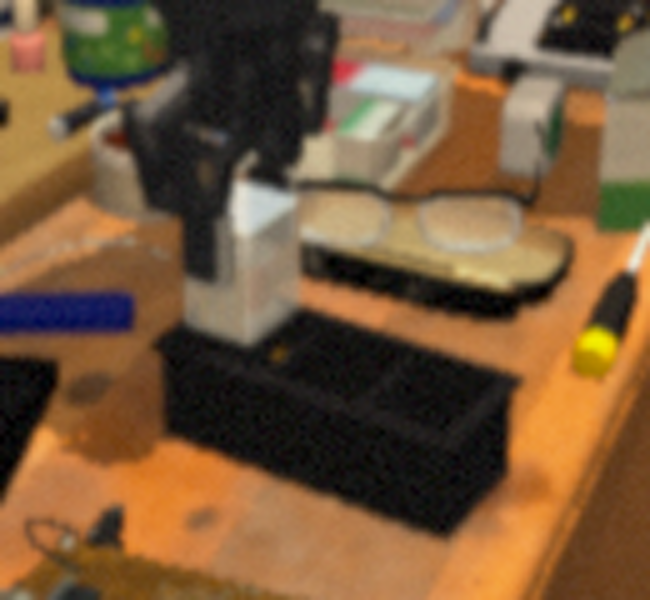

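```bash

python3 -m inch '[[0,0,0.005,0,0,0,0.7],[0,0,0.005,0,0,0,0.7],[0,0,0.005,0,0,0,0.7],[0,0,0.003,0,0,0,0.7],[0,0,0,0,0,0,0.7]]'
python3 -m inch '[[0,0,0.003,0,0,0,0.7],[0,0,0.003,0,0,0,0.7],[0,0,0,0,0,0,0.7]]'

```

```text
clock: 12.55
position: [0.4943, 0.2799, 0.0681]
tool_rot: [-3.141, -0.001, 2.973]
force: [1.1, -0.4, -0.1]
grip_width: 0.0431
finger_force: 81.9
clock: 12.85
position: [0.4944, 0.2799, 0.0622]
tool_rot: [-3.141, -0.0, 2.973]
force: [0.4, -0.8, -0.3]
grip_width: 0.0428
finger_force: 81.9
```

```bash

python3 -m inch '[[0,0,0.002,0,0,0,0.7],[0,0,0.002,0,0,0,0.7],[0,0,0,0,0,0,0.7]]'
python3 -m inch '[[0,0,0.002,0,0,0,0.7],[0,0,0,0,0,0,0.7]]'

```

```text
clock: 13.15
position: [0.4946, 0.2801, 0.0589]
tool_rot: [3.142, 0.0, 2.973]
force: [-1.4, -1.6, 6.7]
grip_width: 0.0428
finger_force: 82.6
clock: 13.35
position: [0.4956, 0.2803, 0.0583]
tool_rot: [3.141, 0.003, 2.972]
force: [-3.0, -5.5, 33.1]
grip_width: 0.0428
finger_force: 86.6
```

```bash

python3 -m inch '[[0,0,-0.003,0,0,0,0.7],[0,0,-0.001,0,0,0,0.3],[0,0,0,0,0,0,0.2],[0,0,0,0,0,0,0.2],[0,0,0,0,0,0,0.2]]'
python3 -m inch '[[0,0,-0.01,0,0,0,0.2],[0,0,-0.04,0,0,0,0.2],[0,0,-0.04,0,0,0,0.2],[0,0,-0.04,0,0,0,0.2],[0,0,-0.02,0,0,0,0.2]]'
python3 -c "
from h import *
im2=save('side','s6'); cv2.imwrite('pics/c6.png',cv2.resize(im2[190:310,200:330,::-1],None,fx=3,fy=3,interpolation=cv2.INTER_CUBIC))
go(.4513,-.222,.2,1.614)"
```

```text
clock: 13.85
position: [0.4944, 0.28, 0.0603]
tool_rot: [-3.141, -0.0, 2.973]
force: [-0.1, -0.7, 0.0]
grip_width: 0.0683
finger_force: 0.0
clock: 14.35
position: [0.4949, 0.2808, 0.2144]
tool_rot: [3.139, 0.002, 2.973]
force: [0.1, 0.3, -0.1]
grip_width: 0.0679
finger_force: 0.0
clock 14.4 rotvec [6.000e-03 1.000e-03 1.359e+00] shift after turn [-0.5008 -0.0659  0.0162]
```

View pics/c6.png

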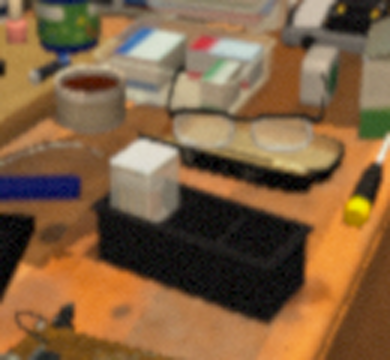

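```bash

python3 -m inch '[[-0.003,-0.042,0,0,0,0,0.2],[-0.003,-0.042,0,0,0,0,0.2],[-0.004,-0.042,0,0,0,0,0.2],[-0.004,-0.042,0,0,0,0,0.2],[-0.003,-0.042,0,0,0,0,0.2]]'>/dev/null
python3 -m inch '[[-0.003,-0.042,0,0,0,0,0.2],[-0.003,-0.042,0,0,0,0,0.2],[-0.004,-0.042,0,0,0,0,0.2],[-0.004,-0.042,0,0,0,0,0.2],[-0.003,-0.042,0,0,0,0,0.2]]'>/dev/null
python3 -m inch '[[-0.003,-0.042,0,0,0,0.14,0.2],[0,-0.035,0,0,0,0.14,0.2],[0,0,0,0,0,0.14,0.2],[0,0,0,0,0,0.14,0.2],[0,0,0,0,0,0.14,0.2]]'>/dev/null
python3 -m inch '[[0,0,0,0,0,0.14,0.2],[0,0,0,0,0,0.14,0.2],[0,0,0,0,0,0.14,0.2],[0,0,0,0,0,0.14,0.2],[0,0,0,0,0,0.1,0.2]]'
python3 -c "
from h import *
go(.4508,-.222,.080,1.614)"
```

```text
clock: 16.4
position: [0.4427, -0.2147, 0.2109]
tool_rot: [3.141, -0.0, 1.607]
force: [-0.2, 0.5, -0.3]
grip_width: 0.0683
finger_force: 0.0
clock 16.4 rotvec [ 0.    -0.    -0.007] shift after turn [-0.0076  0.0078  0.1309]
```

```bash

python3 -m inch '[[-0.0076,0.0078,0.011,0,0,-0.007,0.2],[0,0,0.03,0,0,0,0.2],[0,0,0.03,0,0,0,0.2],[0,0,0.03,0,0,0,0.2],[0,0,0.03,0,0,0,0.2]]' 
python3 -m inch '[[0,0,0,0,0,0,0.2],[0,0,0.0005,0,0,0,0.7],[0,0,0,0,0,0,0.7],[0,0,0,0,0,0,0.7],[0,0,0,0,0,0,0.7]]' 80
```

```text
clock: 16.9
position: [0.4508, -0.2221, 0.0788]
tool_rot: [3.141, -0.0, 1.62]
force: [-0.1, -0.2, 0.2]
grip_width: 0.0681
finger_force: 0.0
clock: 17.4
position: [0.4515, -0.2225, 0.0807]
tool_rot: [3.14, 0.001, 1.62]
force: [-1.3, 2.9, 11.0]
grip_width: 0.0431
finger_force: 82.5
```

```bash

python3 -m inch '[[0,0.0023,-0.0013,0.06,0,0,0.7],[0,0.0023,-0.0013,0.06,0,0,0.7],[0,0.0023,-0.0013,0.06,0,0,0.7],[0,0.0023,-0.0013,0.06,0,0,0.7],[0,0,0,0,0,0,0.7]]' 80
python3 -m inch '[[0,0,-0.0015,0,0,0,0.7],[0,0,-0.0015,0,0,0,0.7],[0,0,0,0,0,0,0.7]]'

```

```text
clock: 17.9
position: [0.4624, -0.2216, 0.0845]
tool_rot: [-2.903, 0.0, 1.621]
force: [3.0, 0.7, 8.9]
grip_width: 0.0429
finger_force: 85.1
clock: 18.2
position: [0.4612, -0.2219, 0.0872]
tool_rot: [-2.903, 0.0, 1.619]
force: [0.1, 1.6, 6.7]
grip_width: 0.0427
finger_force: 84.7
```

```bash

python3 -m inch '[[0,-0.0024,-0.0009,-0.06,0,0,0.7],[0,-0.0024,-0.0009,-0.06,0,0,0.7],[0,-0.0024,-0.0009,-0.06,0,0,0.7],[0,-0.0024,-0.0009,-0.06,0,0,0.7],[0,0,0,0,0,0,0.7]]' 80
python3 -m inch '[[0,-0.0024,-0.0009,-0.06,0,0,0.7],[0,-0.0024,-0.0009,-0.06,0,0,0.7],[0,-0.0024,-0.0009,-0.06,0,0,0.7],[0,-0.0024,-0.0009,-0.06,0,0,0.7],[0,0,0,0,0,0,0.7]]' 80

```

```text
clock: 18.7
position: [0.4507, -0.2228, 0.092]
tool_rot: [3.141, 0.001, 1.618]
force: [0.6, 1.3, 1.6]
grip_width: 0.0428
finger_force: 84.1
clock: 19.2
position: [0.4415, -0.2231, 0.094]
tool_rot: [2.902, 0.0, 1.619]
force: [5.2, 0.5, -1.2]
grip_width: 0.043
finger_force: 83.6
```

```bash

python3 -m inch '[[0,0.0024,-0.0009,0.06,0,0,0.7],[0,0.0024,-0.0009,0.06,0,0,0.7],[0,0.0024,-0.0009,0.06,0,0,0.7],[0,0.0024,-0.0009,0.06,0,0,0.7],[0,0,0,0,0,0,0.7]]'
python3 -m inch '[[0,0,-0.001,0,0,0,0.7],[0,0,-0.001,0,0,0,0.7],[0,0,0,0,0,0,0.7]]'
```

```text
clock: 19.7
position: [0.4534, -0.2215, 0.0993]
tool_rot: [-3.14, -0.0, 1.621]
force: [0.4, 0.0, -1.3]
grip_width: 0.043
finger_force: 83.7
clock: 20.0
position: [0.4508, -0.2225, 0.1011]
tool_rot: [3.142, 0.0, 1.619]
force: [-0.5, -0.9, -2.7]
grip_width: 0.0433
finger_force: 83.7
```

```bash

python3 -m inch '[[0,0,-0.0015,0,0,0,0.7],[0,0,-0.001,0,0,0,0.7],[0,0,0,0,0,0,0.7]]'
```

```text
clock: 20.3
position: [0.4512, -0.2224, 0.1037]
tool_rot: [3.141, 0.0, 1.619]
force: [0.5, -0.3, -0.8]
grip_width: 0.043
finger_force: 83.7
```

Free. Lift, turn 1.353 to yaw 2.972, re-measure the tray.

```bash

python3 -m inch '[[0,0,-0.004,0,0,0,0.7],[0,0,-0.004,0,0,0,0.7],[0,0,-0.02,0,0,0,0.7],[0,0,-0.04,0,0,0,0.7],[0,0,-0.04,0,0,0,0.7]]'
python3 -m inch '[[0,0,0,0,0,-0.14,0.7],[0,0,0,0,0,-0.14,0.7],[0,0,0,0,0,-0.14,0.7],[0,0,0,0,0,-0.14,0.7],[0,0,0,0,0,-0.14,0.7]]'>/dev/null
python3 -m inch '[[0,0,0,0,0,-0.14,0.7],[0,0,0,0,0,-0.14,0.7],[0,0,0,0,0,-0.14,0.7],[0,0,0,0,0,-0.14,0.7],[0,0,0,0,0,-0.093,0.7]]'
python3 - <<'E'
from trayfit import *
im=save('side','s7'); o=outline_of('tray','side')[0]; r=outline_of('relay_1','side')
print(o['score'],o['rect'],[(round(x['score'],2),np.round(x['rect'])) for x in r])
print(fit({'side':o['region']}))
go(.3982,.296,.16,2.972)
E
```

```text
clock: 20.8
position: [0.4509, -0.2218, 0.2128]
tool_rot: [-3.141, -0.001, 1.62]
force: [-0.6, -0.7, -0.8]
grip_width: 0.0428
finger_force: 83.7
clock: 21.8
position: [0.4512, -0.2223, 0.2118]
tool_rot: [-3.141, 0.0, 2.978]
force: [-0.7, -0.6, -0.6]
grip_width: 0.0431
finger_force: 83.6
0.98 [229.9, 251.8, 304.9, 298.1] [(0.83, array([236., 235., 262., 266.])), (0.75, array([315., 129., 334., 157.])), (0.71, array([320., 160., 332., 186.])), (0.68, array([293., 148., 353., 214.]))]
(array([ 0.44676858,  0.28813098, -0.1658177 ]), np.float64(-0.8620168373862955))
clock 21.9 rotvec [ 0.     0.    -0.002] shift after turn [0.1397 0.502  0.0516]
```

```bash

python3 -m inch '[[0.01,0.03,0,0,0,0,0.7],[0.011,0.04,0,0,0,0,0.7],[0.011,0.04,0,0,0,0,0.7],[0.011,0.04,0,0,0,0,0.7],[0.011,0.04,0,0,0,0,0.7]]'>/dev/null
python3 -m inch '[[0.011,0.04,0,0,0,0,0.7],[0.011,0.04,0,0,0,0,0.7],[0.011,0.04,0,0,0,0,0.7],[0.011,0.04,0,0,0,0,0.7],[0.011,0.04,0,0,0,0,0.7]]'>/dev/null
python3 -m inch '[[0.011,0.04,0.01,0,0,0,0.7],[0.01,0.04,0.015,0,0,0,0.7],[0.01,0.032,0.02,0,0,0,0.7],[0,0,0,0,0,0,0.7],[0,0,0,0,0,0,0.7]]'
python3 -c "
from h import *
go(.3982,.296,.1,2.972)"
```

```text
clock: 23.45
position: [0.3969, 0.2967, 0.1662]
tool_rot: [-3.141, -0.001, 2.972]
force: [0.6, -0.8, -1.3]
grip_width: 0.0433
finger_force: 83.7
clock 23.4 rotvec [-0.001 -0.001  0.   ] shift after turn [-0.0014 -0.0005  0.0662]
```

```bash

python3 -m inch '[[-0.0014,-0.0005,0.016,0,0,0,0.7],[0,0,0.03,0,0,0,0.7],[0,0,0.01,0,0,0,0.7],[0,0,0,0,0,0,0.7]]'
python3 - <<'E'
from trayfit import *
im=save('side','s8'); print(landmark_of('tray','side')[0], proj('side',(.4465,.2877,0)))
cv2.imwrite('pics/c8.png',cv2.resize(im[190:310,200:330,::-1],None,fx=4,fy=4,interpolation=cv2.INTER_CUBIC))
E
```

```text
clock: 23.85
position: [0.3987, 0.2943, 0.1095]
tool_rot: [-3.14, -0.001, 2.971]
force: [0.6, -0.1, -0.7]
grip_width: 0.0431
finger_force: 83.7
{'xy': [267.8, 284.0], 'score': 0.93} [266.34585516 280.4376976 ]
```

View pics/c8.png

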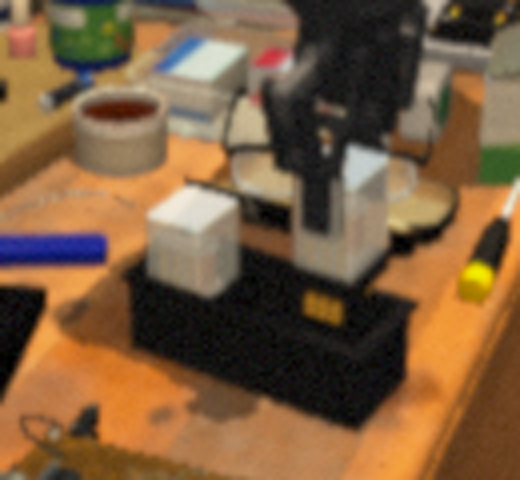

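```bash

python3 -m inch '[[0,0.001,0.01,0,0,0,0.7],[0,0,0.01,0,0,0,0.7],[0,0,0.006,0,0,0,0.7],[0,0,0.005,0,0,0,0.7],[0,0,0,0,0,0,0.7]]'
python3 -m inch '[[0,0,0.005,0,0,0,0.7],[0,0,0.005,0,0,0,0.7],[0,0,0.004,0,0,0,0.7],[0,0,0,0,0,0,0.7]]'

```

```text
clock: 24.45
position: [0.3987, 0.2963, 0.0788]
tool_rot: [-3.141, -0.001, 2.973]
force: [0.5, -0.1, -0.4]
grip_width: 0.0427
finger_force: 83.7
clock: 24.85
position: [0.3989, 0.2963, 0.065]
tool_rot: [-3.141, -0.0, 2.973]
force: [0.3, 0.6, -1.2]
grip_width: 0.0432
finger_force: 83.7
```

```bash

python3 -m inch '[[0,0,0.003,0,0,0,0.7],[0,0,0.002,0,0,0,0.7],[0,0,0,0,0,0,0.7]]'
python3 -m inch '[[0,0,0.002,0,0,0,0.7],[0,0,0,0,0,0,0.7]]'

```

```text
clock: 25.15
position: [0.399, 0.2964, 0.0603]
tool_rot: [-3.141, -0.0, 2.973]
force: [0.2, 0.1, -1.5]
grip_width: 0.0433
finger_force: 83.7
clock: 25.35
position: [0.3991, 0.2964, 0.0584]
tool_rot: [-3.142, -0.0, 2.973]
force: [0.4, 0.3, -0.8]
grip_width: 0.043
finger_force: 83.7
```

```bash

python3 -m inch '[[0,0,0.0015,0,0,0,0.7],[0,0,0,0,0,0,0.7]]'
python3 -m inch '[[0,0,-0.001,0,0,0,0.5],[0,0,0,0,0,0,0.2],[0,0,0,0,0,0,0.2],[0,0,0,0,0,0,0.2],[0,0,0,0,0,0,0.2]]'
python3 -m inch '[[0,0,-0.01,0,0,0,0.2],[0,0,-0.04,0,0,0,0.2],[0,0,-0.04,0,0,0,0.2],[0,0,-0.04,0,0,0,0.2],[0,0,-0.02,0,0,0,0.2]]'
python3 -c "
from h import *
go(.4533,-.274,.2,2.973)"
```

```text
clock: 25.55
position: [0.399, 0.2964, 0.0569]
tool_rot: [-3.142, -0.0, 2.973]
force: [0.3, 0.7, -1.6]
grip_width: 0.0432
finger_force: 83.7
clock: 26.05
position: [0.3991, 0.2964, 0.058]
tool_rot: [3.141, 0.0, 2.973]
force: [-0.6, -0.2, -1.7]
grip_width: 0.0683
finger_force: 0.0
clock: 26.55
position: [0.3993, 0.2971, 0.2116]
tool_rot: [3.139, 0.002, 2.973]
force: [1.4, 0.2, -0.5]
grip_width: 0.0682
finger_force: 0.0
clock 26.6 rotvec [0.002 0.002 0.   ] shift after turn [-0.1491 -0.554   0.0116]
```

```bash

python3 -m inch '[[-0.011,-0.042,0,0,0,0,0.2],[-0.011,-0.042,0,0,0,0,0.2],[-0.011,-0.042,0,0,0,0,0.2],[-0.011,-0.042,0,0,0,0,0.2],[-0.011,-0.042,0,0,0,0,0.2]]'>/dev/null
python3 -m inch '[[-0.011,-0.042,0,0,0,0,0.2],[-0.011,-0.042,0,0,0,0,0.2],[-0.012,-0.042,0,0,0,0,0.2],[-0.012,-0.042,0,0,0,0,0.2],[-0.012,-0.042,0,0,0,0,0.2]]'>/dev/null
python3 -m inch '[[-0.012,-0.042,0,0,0,0,0.2],[-0.012,-0.042,0,0,0,0,0.2],[-0.012,-0.042,0,0,0,0,0.2],[0,0,0,0,0,0.14,0.2],[0,0,0,0,0,0.14,0.2]]'>/dev/null
python3 -m inch '[[0,0,0,0,0,0.14,0.2],[0,0,0,0,0,0.14,0.2],[0,0,0,0,0,0.14,0.2],[0,0,0,0,0,0.14,0.2],[0,0,0,0,0,0.14,0.2]]'>/dev/null
python3 -m inch '[[0,0,0,0,0,0.14,0.2],[0,0,0,0,0,0.14,0.2],[0,0,0,0,0,0.095,0.2],[0,0,0,0,0,0,0.2]]'
python3 - <<'E'
from h import *
np.set_printoptions(precision=4,suppress=True)
go(.4533,-.274,.080,1.616)
im2=save('side','s9')
for x in outline_of('relay_1','side')[:3]: print(round(x['score'],2),np.round(x['rect']))
print(proj('side',(.399,.2964,.055)))
im=save('top','t9')
cv2.imwrite('pics/c9.png',cv2.resize(np.hstack([im2[190:310,200:330,::-1],im[190:310,340:470,::-1]]),None,fx=3,fy=3,interpolation=cv2.INTER_CUBIC))
E
```

```text
clock: 28.95
position: [0.4543, -0.2665, 0.2087]
tool_rot: [3.141, 0.0, 1.617]
force: [-0.3, -0.1, 0.7]
grip_width: 0.0685
finger_force: 0.0
clock 28.9 rotvec [0.001 0.    0.001] shift after turn [-0.0074 -0.0014  0.1287]
0.77 [273. 248. 299. 276.]
0.68 [238. 237. 260. 264.]
0.55 [321. 161. 333. 184.]
[285.0898 266.3428]
```

View pics/c9.png

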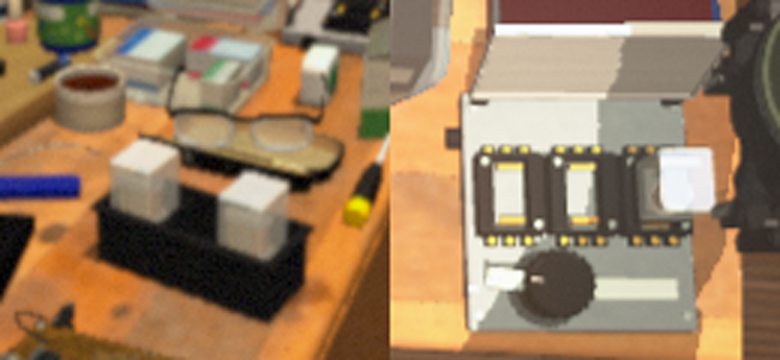

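```bash
python3 -c "
from h import *
f=lambda a,b,z:np.round(onz('top',(340+(a-390)/3,190+b/3),z),4)
print(f(685,180,.114),f(510,197,.044),f(582,197,.044),f(553,287,.076),f(470,330,.022),f(696,329,.022))"
python3 -m inch '[[-0.0074,-0.0014,0.009,0,0,0,0.2],[0,0,0.03,0,0,0,0.2],[0,0,0.03,0,0,0,0.2],[0,0,0.03,0,0,0,0.2],[0,0,0,0,0,0,0.2]]' 
```

```text
[ 0.4507 -0.2742  0.114 ] [ 0.4432 -0.1714  0.044 ] [ 0.446  -0.2224  0.044 ] [ 0.3786 -0.1954  0.076 ] [ 0.3497 -0.1484  0.022 ] [ 0.3592 -0.309   0.022 ]
clock: 29.6
position: [0.4511, -0.2738, 0.1055]
tool_rot: [-3.137, -0.003, 1.619]
force: [-0.8, -0.6, 0.8]
grip_width: 0.0686
finger_force: 0.0
```

```bash

python3 -m inch '[[0,0,0.015,0,0,0,0.2],[0,0,0.01,0,0,0,0.2],[0,0,0,0,0,0,0.2]]' 
python3 -m inch '[[0,0,0,0,0,0,0.7],[0,0,0,0,0,0,0.7],[0,0,0,0,0,0,0.7],[0,0,0,0,0,0,0.7]]' 80
```

```text
clock: 29.9
position: [0.4528, -0.2743, 0.0836]
tool_rot: [-3.141, -0.001, 1.618]
force: [0.1, 0.0, 0.6]
grip_width: 0.0683
finger_force: 0.0
clock: 30.3
position: [0.4535, -0.2746, 0.0851]
tool_rot: [3.141, 0.001, 1.618]
force: [-1.9, 0.4, 8.5]
grip_width: 0.0428
finger_force: 80.2
```

```bash

python3 -m inch '[[0,0.0025,-0.0013,0.06,0,0,0.7],[0,0.0025,-0.0013,0.06,0,0,0.7],[0,0.0025,-0.0013,0.06,0,0,0.7],[0,0.0025,-0.0013,0.06,0,0,0.7],[0,0,0,0,0,0,0.7]]' 80
python3 -m inch '[[0,0,-0.0015,0,0,0,0.7],[0,0,-0.001,0,0,0,0.7],[0,0,0,0,0,0,0.7]]'

```

```text
clock: 30.8
position: [0.4654, -0.2734, 0.0888]
tool_rot: [-2.902, 0.0, 1.619]
force: [3.1, 0.6, 7.4]
grip_width: 0.0427
finger_force: 83.9
clock: 31.1
position: [0.4637, -0.2739, 0.0908]
tool_rot: [-2.902, -0.0, 1.617]
force: [0.2, 1.9, -7.7]
grip_width: 0.0431
finger_force: 82.1
```

```bash

python3 -m inch '[[0,-0.0025,0,-0.06,0,0,0.7],[0,-0.0025,-0.0004,-0.06,0,0,0.7],[0,-0.0025,-0.0009,-0.06,0,0,0.7],[0,-0.0025,-0.0009,-0.06,0,0,0.7],[0,0,0,0,0,0,0.7]]' 80
python3 -m inch '[[0,-0.0025,-0.0009,-0.06,0,0,0.7],[0,-0.0025,-0.0009,-0.06,0,0,0.7],[0,-0.0025,-0.0009,-0.06,0,0,0.7],[0,-0.0025,-0.0009,-0.06,0,0,0.7],[0,0,0,0,0,0,0.7]]' 80

```

```text
clock: 31.6
position: [0.4524, -0.275, 0.0946]
tool_rot: [3.142, 0.0, 1.616]
force: [0.7, 1.1, -7.7]
grip_width: 0.0427
finger_force: 82.3
clock: 32.1
position: [0.4434, -0.2754, 0.0972]
tool_rot: [2.902, 0.0, 1.616]
force: [3.2, 1.4, -1.6]
grip_width: 0.0428
finger_force: 82.9
```

```bash

python3 -m inch '[[0,0.0025,-0.0009,0.06,0,0,0.7],[0,0.0025,-0.0009,0.06,0,0,0.7],[0,0.0025,-0.0009,0.06,0,0,0.7],[0,0.0025,-0.0009,0.06,0,0,0.7],[0,0,0,0,0,0,0.7]]'
python3 -m inch '[[0,0,-0.001,0,0,0,0.7],[0,0,-0.001,0,0,0,0.7],[0,0,0,0,0,0,0.7]]'
```

```text
clock: 32.6
position: [0.4561, -0.2735, 0.1026]
tool_rot: [-3.14, 0.0, 1.62]
force: [0.5, -0.6, 0.1]
grip_width: 0.0427
finger_force: 83.3
clock: 32.9
position: [0.4531, -0.2746, 0.1042]
tool_rot: [3.142, 0.0, 1.617]
force: [-0.3, 0.3, -0.5]
grip_width: 0.0425
finger_force: 83.3
```

```bash

python3 -m inch '[[0,0,-0.0015,0,0,0,0.7],[0,0,-0.0015,0,0,0,0.7],[0,0,0,0,0,0,0.7]]'
python3 -m inch '[[0,0,-0.003,0,0,0,0.7],[0,0,-0.003,0,0,0,0.7],[0,0,0,0,0,0,0.7]]'
```

```text
clock: 33.2
position: [0.4535, -0.2745, 0.1074]
tool_rot: [3.141, 0.0, 1.617]
force: [0.2, -0.3, -0.8]
grip_width: 0.0426
finger_force: 83.3
clock: 33.5
position: [0.4538, -0.2744, 0.1135]
tool_rot: [3.141, 0.0, 1.618]
force: [0.3, -0.6, -1.6]
grip_width: 0.0428
finger_force: 83.3
```

```bash

python3 -m inch '[[0,0,-0.01,0,0,0,0.7],[0,0,-0.03,0,0,0,0.7],[0,0,-0.03,0,0,0,0.7],[0,0,-0.03,0,0,0,0.7],[0,0,0,0,0,0,0.7]]'
python3 -m inch '[[0,0,0,0,0,-0.14,0.7],[0,0,0,0,0,-0.14,0.7],[0,0,0,0,0,-0.14,0.7],[0,0,0,0,0,-0.14,0.7],[0,0,0,0,0,-0.14,0.7]]'>/dev/null
python3 -m inch '[[0,0,0,0,0,-0.14,0.7],[0,0,0,0,0,-0.14,0.7],[0,0,0,0,0,-0.14,0.7],[0,0,0,0,0,-0.14,0.7],[0,0,0,0,0,-0.095,0.7]]'
python3 - <<'E'
from trayfit import *
np.set_printoptions(precision=4,suppress=True)
im=save('side','s10'); r=outline_of('relay_1','side')
print([(round(x['score'],2),np.round(x['rect'])) for x in r])
im=save('top','t10'); g=cv2.cvtColor(im,cv2.COLOR_RGB2GRAY)
for x in landmark_of('tray','top')[:1]+landmark_of('tray_cell1','top')[:3]: print(round(x['score'],2),onz('top',x['xy'],.004))
o=outline_of('tray','top')[0]['region'].copy()
for x in outline_of('relay_1','top')[:2]: o|=x['region']; print(np.round(x['rect']))
print(fit({'top':o}))
cv2.imwrite('pics/c10.png',cv2.resize(im[190:310,100:250,::-1],None,fx=5,fy=5,interpolation=cv2.INTER_CUBIC))
go(.4465,.2877,.16,2.972)
E
```

```text
clock: 34.0
position: [0.4551, -0.2749, 0.2171]
tool_rot: [3.137, 0.003, 1.618]
force: [0.3, -0.2, -1.9]
grip_width: 0.0429
finger_force: 83.3
clock: 35.0
position: [0.4534, -0.2743, 0.213]
tool_rot: [3.141, -0.0, 2.978]
force: [-0.5, -1.0, -0.6]
grip_width: 0.0429
finger_force: 83.0
[(0.94, array([273., 249., 296., 278.])), (0.73, array([237., 236., 261., 266.])), (0.69, array([321., 126., 335., 154.])), (0.41, array([289., 149., 354., 212.]))]
0.69 [0.4444 0.2888 0.004 ]
0.96 [0.4492 0.2824 0.004 ]
0.79 [0.4005 0.2943 0.004 ]
0.64 [0.4974 0.2766 0.004 ]
[433. 240. 472. 254.]
[153. 206. 182. 234.]
(array([ 0.4453,  0.2882, -0.1428]), np.float64(-0.6517937508036518))
clock 35.4 rotvec [-0.    -0.    -0.001] shift after turn [0.1018 0.5527 0.0531]
```

View pics/c10.png

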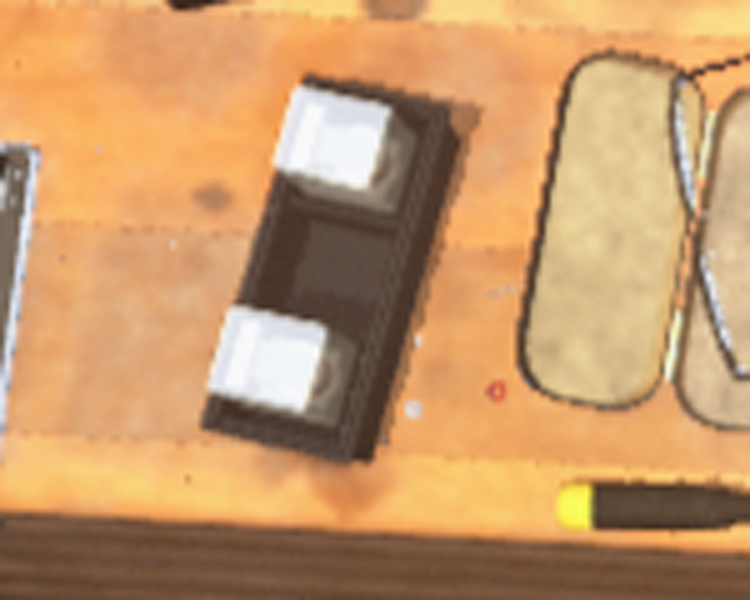

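```bash

python3 -m inch '[[0.007,0.035,0,0,0,0,0.7],[0.007,0.04,0,0,0,0,0.7],[0.007,0.04,0,0,0,0,0.7],[0.007,0.04,0,0,0,0,0.7],[0.007,0.04,0,0,0,0,0.7]]'>/dev/null
python3 -m inch '[[0.007,0.04,0,0,0,0,0.7],[0.007,0.04,0,0,0,0,0.7],[0.008,0.04,0,0,0,0,0.7],[0.008,0.04,0,0,0,0,0.7],[0.008,0.04,0,0,0,0,0.7]]'>/dev/null
python3 -m inch '[[0.007,0.04,0,0,0,0,0.7],[0.007,0.04,0,0,0,0,0.7],[0.007,0.04,0,0,0,0,0.7],[0.007,0.037,0,0,0,0,0.7],[0,0,0,0,0,0,0.7]]'
python3 - <<'E'
from trayfit import *
np.set_printoptions(precision=4,suppress=True)
go(.4467,.2882,.16,2.973)
im=save('side','s11'); print(landmark_of('tray','side')[0]); r=outline_of('relay_1','side')
print([(round(x['score'],2),np.round(x['rect'])) for x in r])
E
```

```text
clock: 36.85
position: [0.4453, 0.2921, 0.2134]
tool_rot: [3.139, -0.001, 2.977]
force: [0.8, -0.9, -1.2]
grip_width: 0.0428
finger_force: 83.0
clock 36.9 rotvec [ 0.003 -0.001  0.004] shift after turn [-0.002  -0.0036  0.0534]
{'xy': [267.0, 285.3], 'score': 0.65}
[(0.9, array([253., 180., 278., 225.])), (0.83, array([273., 252., 299., 281.])), (0.56, array([238., 239., 262., 269.]))]
```

```bash
python3 - <<'E'
from trayfit import *
np.set_printoptions(precision=4,suppress=True)
a=cv2.imread('pics/s10.png',0);b=cv2.imread('pics/s11.png',0);a9=cv2.imread('pics/s9.png',0)
for (l,t,r,bo) in ((222,225,312,305),(180,225,225,262),(310,225,345,275)):
    w=np.float32
    print(cv2.phaseCorrelate(w(a[t:bo,l:r]),w(b[t:bo,l:r]),cv2.createHanningWindow((r-l,bo-t),cv2.CV_32F)),cv2.phaseCorrelate(w(a9[t:bo,l:r]),w(a[t:bo,l:r]),cv2.createHanningWindow((r-l,bo-t),cv2.CV_32F)))
def m(f):
    im=cv2.imread(f,0); k=np.zeros_like(im); k[247:300,222:312]=im[247:300,222:312]<70
    return k
for f in('s6','s9','s10','s11'):
    k=m('pics/%s.png'%f); ys,xs=np.nonzero(cv2.morphologyEx(k,cv2.MORPH_OPEN,np.ones((3,3)))); print(f,xs.min(),xs.max(),ys.max(),xs.mean(),ys.mean(),len(xs))
x=np.hstack([cv2.imread('pics/%s.png'%f)[220:310,215:320] for f in('s10','s11')])
cv2.imwrite('pics/c11.png',cv2.resize(x,None,fx=3,fy=3))
E
```

```text
((2.899215028585921, 4.210706245116079), 0.6341923859384325) ((-0.052838579838720534, 0.02946348993150849), 1.0051280419031778)
((0.6511041216050941, -0.16551941823940908), 0.9352231015099419) ((0.3926320548337472, 0.012390592763335206), 0.9398482622040643)
((-0.09933049571085562, 0.06447866523648926), 0.9524262460072835) ((-0.045232116024031654, 0.14586568621063023), 0.9067748975753784)
s6 222 309 296 270.4627539503386 271.3372460496614 2215
s9 222 309 296 267.7441462021702 273.8195316961736 1751
s10 222 309 296 267.70450656018255 273.7917855105533 1753
s11 222 309 299 269.87486855941114 276.248159831756 1902
```

View pics/c11.png

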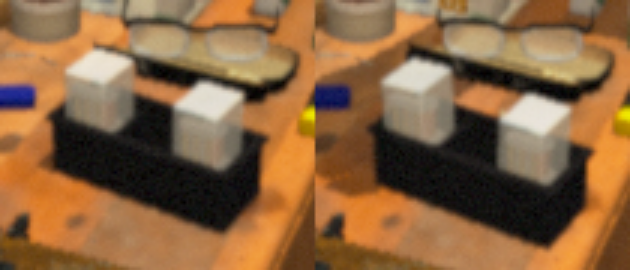

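```bash
cat >> trayfit.py <<'E'
def hull(cam,p,S=4,cells=(-.049,.049)):
    c,s=np.cos(p[2]),np.sin(p[2]); m=np.zeros((420*S,560*S),np.uint8)
    B=[(0,.0755,.0295,0,.052)]+[(k,.019,.022,.03,.09) for k in cells]
    for k,A,Bb,z0,z1 in B:
        P=np.array([proj(cam,(p[0]+c*(k+a)-s*b,p[1]+s*(k+a)+c*b,z)) for a in(-A,A) for b in(-Bb,Bb) for z in(z0,z1)])
        cv2.fillConvexPoly(m,cv2.convexHull(((P+.5)*S).astype(np.int32)),1)
    return m
E
python3 -m inch '[[0,-0.04,0,0,0,0,0.7],[0,-0.05,0,0,0,0,0.7],[0,-0.05,0,0,0,0,0.7],[0,-0.05,0,0,0,0,0.7],[0,0,0,0,0,0,0.7]]'
python3 - <<'E'
from trayfit import *
np.set_printoptions(precision=4,suppress=True)
M={}
for cam in('side','top'):
    im=save(cam,cam+'12'); o=outline_of('tray',cam)[0]; u=o['region'].copy(); print(cam,o['score'],o['rect'])
    for x in outline_of('relay_1',cam):
        r=x['rect']; c=proj(cam,(.446,.29,.05))
        if abs((r[0]+r[2])/2-c[0])<40 and abs((r[1]+r[3])/2-c[1])<35 and r[2]-r[0]<45 and x['score']>.4: u|=x['region']; print(np.round(r))
    M[cam]=u; print(fit({cam:u})); print([(round(x['score'],2),onz(cam,x['xy'],.004)) for x in landmark_of('tray_cell1',cam)[:3]])
print(fit(M))
E
```

```text
clock: 37.5
position: [0.4139, 0.091, 0.2126]
tool_rot: [-3.137, -0.001, 2.961]
force: [-0.3, 1.5, -1.3]
grip_width: 0.0426
finger_force: 83.1Traceback (most recent call last):
  File "<stdin>", line 5, in <module>
IndexError: list index out of range
```

```bash
python3 - <<'E'
from trayfit import *
np.set_printoptions(precision=4,suppress=True)
M={}
for cam in('top','side'):
    im=save(cam,cam+'13'); 
    u=np.zeros((420,560),bool)
    for lab in('tray','relay_1'):
      for x in outline_of(lab,cam):
        r=x['rect']; c=proj(cam,(.446,.29,.05))
        if abs((r[0]+r[2])/2-c[0])<40 and abs((r[1]+r[3])/2-c[1])<35 and x['score']>.4: u|=x['region']; print(cam,lab,np.round(x['score'],2),np.round(r))
    M[cam]=u; print(fit({cam:u})); print([(round(x['score'],2),onz(cam,x['xy'],.004)) for x in landmark_of('tray_cell1',cam)[:3]])
print(fit(M))
E
```

```text
top tray 0.94 [134. 209. 180. 288.]
top relay_1 0.85 [136. 255. 165. 278.]
(array([ 0.4306,  0.3026, -0.1606]), np.float64(-0.6639160702984276))
[(0.92, array([0.3882, 0.3024, 0.004 ])), (0.71, array([0.4865, 0.2953, 0.004 ])), (0.68, array([0.4399, 0.3008, 0.004 ]))]
side tray 0.66 [232. 258. 306. 302.]
side relay_1 0.8 [274. 251. 299. 284.]
side relay_1 0.77 [240. 238. 263. 270.]
(array([ 0.435 ,  0.3008, -0.1823]), np.float64(-0.9485990893054929))
[(0.94, array([0.4825, 0.2858, 0.004 ])), (0.72, array([0.4307, 0.3042, 0.004 ])), (0.64, array([0.3905, 0.3017, 0.004 ]))]Traceback (most recent call last):
  File "<stdin>", line 12, in <module>
  File "trayfit.py", line 14, in fit
    r=minimize(cost,p0,method='Nelder-Mead',options=dict(initial_simplex=S,xatol=2e-4,fatol=1e-4)); return r.x,r.fun
    res = _minimize_neldermead(fun, x0, args, callback, bounds=bounds,
                               **options)
    fsim[j] = func(sim[j])
              ~~~~^^^^^^^^
    fx = function(np.copy(x), *(wrapper_args + args))
  File "trayfit.py", line 11, in cost
    for c,m in M.items(): h=hull(c,p); t-=(h&m).sum()/(h|m).sum()
                            ~~~~^^^^^
  File "trayfit.py", line 19, in hull
    P=np.array([proj(cam,(p[0]+c*(k+a)-s*b,p[1]+s*(k+a)+c*b,z)) for a in(-A,A) for b in(-Bb,Bb) for z in(z0,z1)])
                ~~~~^^^^^^^^^^^^^^^^^^^^^^^^^^^^^^^^^^^^^^^^^^^
  File "h.py", line 12, in proj
    c=calibration(cam); f=210/np.tan(np.radians(c['fovy'])/2); P=np.array(c['pose'])
ValueError: time passes only in moves, steps and waits
```

```bash
sed -i 's/^def ray/import functools\ncalibration=functools.cache(calibration)\ndef ray/' h.py
python3 - <<'E'
from trayfit import *
np.set_printoptions(precision=4,suppress=True)
def sat(f,l,t,r,b):
    im=cv2.imread(f).astype(int); d=(im[...,2]-im[...,0])
    m=np.zeros((420,560),np.uint8); m[t:b,l:r]=(d[t:b,l:r]<45)
    m=cv2.morphologyEx(cv2.morphologyEx(m,cv2.MORPH_CLOSE,np.ones((5,5))),cv2.MORPH_OPEN,np.ones((5,5)))
    n,lab,s,_=cv2.connectedComponentsWithStats(m); k=1+s[1:,4].argmax(); print(s[k]); return lab==k
t10=sat('pics/t10.png',125,195,202,295); t13=sat('pics/top13.png',125,195,202,295)
print('ref',fit({'top':t10})); print('now',fit({'top':t13},(.437,.300,-.17)))
im=cv2.imread('pics/top13.png')[190:300,115:215]; big=cv2.resize(im,None,fx=5,fy=5,interpolation=cv2.INTER_CUBIC)
p,_=fit({'top':t13},(.437,.300,-.17)); h=hull('top',p); 
cs,_=cv2.findContours(h,0,2); cv2.polylines(big,[((c/4.-[115,190])*5).astype(np.int32) for c in cs],True,(0,255,0),1); cv2.imwrite('pics/c13.png',big)
E
```

```text
[ 142  206   49   76 2509]
[ 134  195   68   93 3722]
ref (array([ 0.446 ,  0.2876, -0.1681]), np.float64(-0.9621747668139421))
now (array([ 0.4333,  0.301 , -0.1757]), np.float64(-0.6667723684430128))
```

View pics/c13.png

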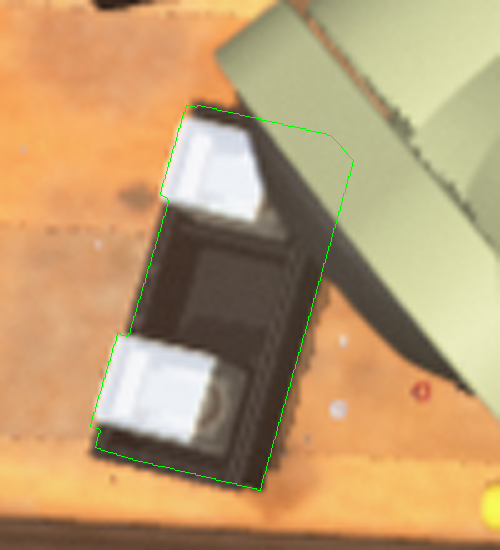

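```bash

python3 -c "
from h import *
go(.434,.301,.16,2.964)"
```

```text
clock 38.0 rotvec [ 0.   -0.    0.01] shift after turn [0.0165 0.201  0.053 ]
```

```bash

python3 -m inch '[[0.004,0.04,0,0,0,0.01,0.7],[0.004,0.04,0,0,0,0,0.7],[0.0045,0.04,0.01,0,0,0,0.7],[0.004,0.04,0.02,0,0,0,0.7],[0,0.041,0.02,0,0,0,0.7]]'
python3 -m inch '[[0,0,0.02,0,0,0,0.7],[0,0,0.02,0,0,0,0.7],[0,0,0,0,0,0,0.7]]'
python3 - <<'E'
from h import *
go(.434,.301,.06,2.964)
im=save('side','s14'); r=outline_of('relay_1','side')
print([(round(x['score'],2),np.round(x['rect'])) for x in r])
cv2.imwrite('pics/c14.png',cv2.resize(im[190:310,200:330,::-1],None,fx=4,fy=4,interpolation=cv2.INTER_CUBIC))
E
```

```text
clock: 38.5
position: [0.4336, 0.3024, 0.1623]
tool_rot: [-3.141, 0.0, 2.964]
force: [1.5, 0.0, 0.1]
grip_width: 0.043
finger_force: 83.1
clock: 38.8
position: [0.4326, 0.3002, 0.1209]
tool_rot: [-3.139, -0.003, 2.964]
force: [-0.1, -0.3, 0.3]
grip_width: 0.0428
finger_force: 83.1
clock 38.8 rotvec [-0.002 -0.003  0.   ] shift after turn [-0.0013  0.001   0.0609]
[(0.81, array([257., 221., 282., 267.])), (0.62, array([240., 239., 263., 267.])), (0.61, array([276., 253., 300., 282.]))]
```

View pics/c14.png

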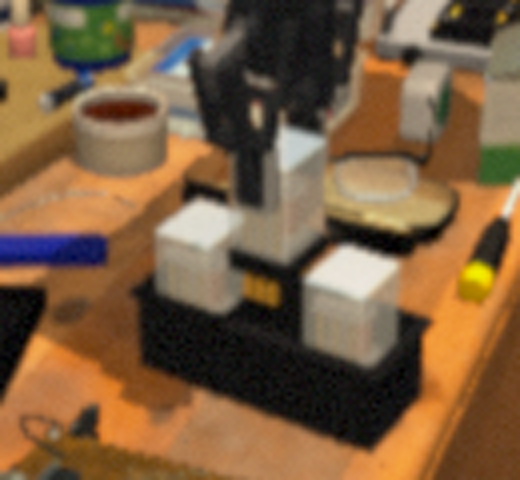

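```bash

python3 -m inch '[[-0.001,0.001,0.01,0,0,0,0.7],[0,0,0.01,0,0,0,0.7],[0,0,0.01,0,0,0,0.7],[0,0,0.005,0,0,0,0.7],[0,0,0,0,0,0,0.7]]'
python3 -m inch '[[0,0,0.005,0,0,0,0.7],[0,0,0.004,0,0,0,0.7],[0,0,0.004,0,0,0,0.7],[0,0,0,0,0,0,0.7]]'

```

```text
clock: 39.4
position: [0.4348, 0.3009, 0.0873]
tool_rot: [-3.141, -0.001, 2.963]
force: [-0.9, -0.0, -1.1]
grip_width: 0.0427
finger_force: 83.1
clock: 39.8
position: [0.4349, 0.301, 0.0746]
tool_rot: [-3.141, -0.0, 2.963]
force: [0.3, -0.5, 0.0]
grip_width: 0.0423
finger_force: 83.1
```

```bash

python3 -m inch '[[0,0,0.004,0,0,0,0.7],[0,0,0.004,0,0,0,0.7],[0,0,0.003,0,0,0,0.7],[0,0,0,0,0,0,0.7]]'
python3 -m inch '[[0,0,0.002,0,0,0,0.7],[0,0,0.001,0,0,0,0.7],[0,0,0,0,0,0,0.7]]'

```

```text
clock: 40.2
position: [0.435, 0.301, 0.0636]
tool_rot: [-3.141, -0.0, 2.963]
force: [-0.8, -0.8, -1.5]
grip_width: 0.0428
finger_force: 83.1
clock: 40.5
position: [0.4352, 0.3012, 0.0612]
tool_rot: [3.142, 0.0, 2.963]
force: [-0.5, 0.4, 0.4]
grip_width: 0.0425
finger_force: 83.3
```

```bash

python3 -m inch '[[0,0,0.0005,0,0,0,0.7],[0,0,0,0,0,0,0.4],[0,0,0,0,0,0,0.2],[0,0,0,0,0,0,0.2],[0,0,0,0,0,0,0.2]]'
python3 -m inch '[[0,0,-0.01,0,0,0,0.2],[0,0,-0.04,0,0,0,0.2],[0,0,-0.04,0,0,0,0.2],[0,0,-0.04,0,0,0,0.2],[0,0,-0.04,0,0,0,0.2]]'
python3 - <<'E'
from trayfit import *
np.set_printoptions(precision=4,suppress=True)
im=save('side','s15'); r=outline_of('relay_1','side')
print([(round(x['score'],2),np.round(x['rect'])) for x in r])
c,s=np.cos(-.178),np.sin(-.178)
for k in(-.049,0,.049):
    P=np.array([proj('side',(.434+c*(k+a)-s*b,.301+s*(k+a)+c*b,z)) for a in(-.019,.019) for b in(-.022,.022) for z in(.035,.09)]); print('exp',np.round([*P.min(0),*P.max(0)]))
go(.46,-.22,.24,2.964)
E
```

```text
clock: 41.0
position: [0.4351, 0.3011, 0.0606]
tool_rot: [3.142, -0.0, 2.963]
force: [-0.1, -0.2, 0.6]
grip_width: 0.0685
finger_force: 0.0
clock: 41.5
position: [0.4346, 0.3011, 0.2329]
tool_rot: [3.141, -0.0, 2.963]
force: [0.3, -0.3, 0.9]
grip_width: 0.0683
finger_force: 0.0
[(0.95, array([276., 250., 299., 284.])), (0.91, array([256., 246., 279., 276.])), (0.56, array([240., 239., 265., 268.]))]
exp [276. 250. 302. 287.]
exp [256. 244. 282. 279.]
exp [238. 238. 263. 273.]
clock 41.6 rotvec [ 0.004  0.005 -0.001] shift after turn [-0.1158 -0.5102 -0.0042]
```

```bash
python3 - <<'E'
from h import *
np.set_printoptions(precision=4,suppress=True)
b=np.array([.4513,-.222]); yw=.046; c,s=np.cos(yw),np.sin(yw)
L={}
for cam in('top','side'):
    save(cam,cam+'16')
    for k in('cover_edge','cover_hinge','collar_top','collar_tongue','relay_base'):
        L[cam,k]=landmark_of(k,cam)[:2]; print(cam,k,[(round(r['score'],2),np.round(r['xy'],1)) for r in L[cam,k]])
for t in np.arange(1.65,2.06,.1):
    x=.07-.108*np.cos(t); P=(b[0]+c*x,b[1]+s*x,.0465+.108*np.sin(t)); print(round(t,2),np.array(P),proj('top',P),proj('side',P))
z=.076; print('collar',[onz(cam,L[cam,'collar_top'][0]['xy'],.076) for cam in('top','side') if L[cam,'collar_top']], b+[c*-.066-s*.026,s*-.066+c*.026])
for a in (0,.15,.3,.45):
    X=-.066+.048*np.sin(a); Y=.026+.048*np.cos(a); P=(b[0]+c*X-s*Y,b[1]+s*X+c*Y,.053); print(a,proj('top',P),proj('side',P))
E
```

```text
top cover_edge [(0.86, array([416.6, 197. ])), (0.45, array([403.5, 251.3]))]
top cover_hinge [(0.85, array([402.3, 219.7])), (0.2, array([405. , 252.1]))]
top collar_top []
top collar_tongue []
top relay_base [(0.67, array([407.5, 249.8]))]
side cover_edge [(0.6, array([292.4, 154.1]))]
side cover_hinge [(0.93, array([303.9, 183. ]))]
side collar_top [(0.67, array([339.3, 181.5]))]
side collar_tongue [(0.72, array([335.3, 196.9]))]
side relay_base [(0.68, array([320. , 200.8])), (0.64, array([271.9, 284.4]))]
1.65 [ 0.5298 -0.2184  0.1542] [415.457  205.2025] [300.9093 153.2574]
1.75 [ 0.5405 -0.2179  0.1528] [415.0133 200.0482] [297.7806 153.336 ]
1.85 [ 0.551  -0.2174  0.1503] [414.4383 195.1654] [294.7144 153.7283]
1.95 [ 0.5612 -0.2169  0.1468] [413.7415 190.6133] [291.7432 154.4272]
2.05 [ 0.571  -0.2165  0.1423] [412.9336 186.444 ] [288.8978 155.4222]
collar [array([ 0.3931, -0.2132,  0.076 ])] [ 0.3842 -0.1991]
0 [370.6868 283.6905] [337.9144 195.2139]
0.15 [370.8486 280.2366] [335.6909 194.8543]
0.3 [371.5217 276.8749] [333.5886 194.3818]
0.45 [372.6888 273.6798] [331.6577 193.8087]
```

```bash

python3 -m inch '[[-0.009,-0.042,-0.001,0,0,0,0.45],[-0.009,-0.042,-0.001,0,0,0,0.45],[-0.009,-0.042,-0.001,0,0,0,0.45],[-0.009,-0.042,0,0,0,0,0.45],[-0.009,-0.042,0,0,0,0,0.45]]'>/dev/null
python3 -m inch '[[-0.01,-0.042,0,0,0,0,0.45],[-0.01,-0.042,0,0,0,0,0.45],[-0.01,-0.042,0,0,0,0,0.45],[-0.01,-0.042,0,0,0,0,0.45],[-0.01,-0.042,0,0,0,0,0.45]]'>/dev/null
python3 -m inch '[[-0.01,-0.042,0,0,0,0.14,0.45],[-0.01,-0.042,0,0,0,0.14,0.45],[0,0,0,0,0,0.14,0.45],[0,0,0,0,0,0.14,0.45],[0,0,0,0,0,0.14,0.45]]'>/dev/null
python3 -m inch '[[0,0,0,0,0,0.14,0.45],[0,0,0,0,0,0.14,0.45],[0,0,0,0,0,0.14,0.45],[0,0,0,0,0,0.14,0.45],[0,0,0,0,0,0.09,0.45]]'
```

```text
clock: 44.2
position: [0.4526, -0.2151, 0.2336]
tool_rot: [-3.142, -0.0, 1.607]
force: [0.7, 1.2, -0.0]
grip_width: 0.0465
finger_force: 0.0
```

```bash

python3 -c "
from h import *
go(.541,-.25,.19,1.612)"
```

```text
clock 44.2 rotvec [-0.    -0.    -0.005] shift after turn [-0.0385  0.0868  0.0436]
```

```bash

python3 -m inch '[[-0.019,0.029,0,0,0,0,0.45],[-0.0195,0.029,0,0,0,0,0.45],[0,0.029,0.023,0,0,0,0.45],[0,0,0.02,0,0,0,0.45],[0,0,0,0,0,0,0.45]]' 
python3 -m inch '[[0,0,0.01,0,0,0,0.45],[0,0,0.01,0,0,0,0.45],[0,0,0.01,0,0,0,0.45],[0,0,0,0,0,0,0.45]]' 
python3 -m inch '[[0,0,0.01,0,0,0,0.45],[0,0,0.01,0,0,0,0.45],[0,0,0.01,0,0,0,0.45],[0,0,0,0,0,0,0.45]]' 
```

```text
clock: 44.7
position: [0.5403, -0.2492, 0.1879]
tool_rot: [-3.138, -0.002, 1.614]
force: [-0.5, -0.5, -0.6]
grip_width: 0.0469
finger_force: 0.0
clock: 45.1
position: [0.5404, -0.25, 0.1595]
tool_rot: [-3.14, -0.0, 1.613]
force: [0.2, -0.0, 0.0]
grip_width: 0.0467
finger_force: 0.0
clock: 45.5
position: [0.5404, -0.2498, 0.129]
tool_rot: [-3.14, -0.001, 1.613]
force: [-0.0, -0.3, 0.9]
grip_width: 0.0472
finger_force: 0.0
```

```bash

python3 -m inch '[[0,-0.015,0,0,0,0,0.45],[0,-0.015,0,0,0,0,0.45],[0,-0.015,0,0,0,0,0.45],[0,-0.015,0,0,0,0,0.45],[0,0,0,0,0,0,0.45]]' 
python3 -m inch '[[0,-0.015,0.002,0,0,0,0.45],[0,-0.015,0.004,0,0,0,0.45],[0,-0.015,0.006,0,0,0,0.45],[0,-0.01,0.01,0,0,0,0.45],[0,0,0,0,0,0,0.45]]' 
python3 -m inch '[[0,-0.01,0.01,0,0,0,0.45],[0,-0.01,0.01,0,0,0,0.45],[0,0,0.01,0,0,0,0.45],[0,0,0,0,0,0,0.45]]' 
```

```text
clock: 46.0
position: [0.4799, -0.2531, 0.1308]
tool_rot: [-3.141, 0.0, 1.612]
force: [0.1, 0.2, 0.3]
grip_width: 0.047
finger_force: 0.0
clock: 46.5
position: [0.4255, -0.2549, 0.1079]
tool_rot: [-3.14, -0.0, 1.612]
force: [0.6, 0.3, 0.5]
grip_width: 0.0467
finger_force: 0.0
clock: 46.9
position: [0.407, -0.2554, 0.0779]
tool_rot: [-3.141, -0.001, 1.613]
force: [-1.0, -0.7, 0.9]
grip_width: 0.047
finger_force: 0.0
```

```bash
python3 - <<'E'
from h import *
np.set_printoptions(precision=3,suppress=True)
b=np.array([.4513,-.222]); yw=.046; c,s=np.cos(yw),np.sin(yw)
save('side','s17'); print([(round(r['score'],2),np.round(r['xy'],1)) for r in landmark_of('cover_edge','side')[:3]])
for t in np.arange(.0,1.4,.2):
    x=.07-.108*np.cos(t); P=(b[0]+c*x,b[1]+s*x,.0465+.108*np.sin(t)); print(round(t,2),np.array(P),proj('side',P))
E
```

```text
[(0.93, array([333.4, 178.2]))]
0.0 [ 0.413 -0.224  0.046] [333.305 187.914]
0.2 [ 0.415 -0.224  0.068] [333.14 181.83]
0.4 [ 0.422 -0.223  0.089] [331.692 175.76 ]
0.6 [ 0.432 -0.223  0.107] [329.005 169.973]
0.8 [ 0.446 -0.222  0.124] [325.183 164.729]
1.0 [ 0.463 -0.221  0.137] [320.39  160.266]
1.2 [ 0.482 -0.221  0.147] [314.839 156.788]
```

```bash

python3 -m inch '[[0,0.01,-0.03,0,0,0,0.45],[0,0.01,-0.03,0,0,0,0.45],[0,0.01,0,0,0,0,1],[0,0,0,0,0,0,1],[0,0,0,0,0,0,1]]' 
python3 -m inch '[[0,0,0,0,0,0,1],[0,0,0.02,0,0,0,1],[0,0,0.02,0,0,0,1],[0,0,0.02,0,0,0,1],[0,0,0,0,0,0,1]]' 
python3 -m inch '[[0,0,0.01,0,0,0,1],[0,0,0.008,0,0,0,1],[0,0,0.005,0,0,0,1],[0,0,0,0,0,0,1]]' 
```

```text
clock: 47.5
position: [0.4359, -0.2542, 0.1381]
tool_rot: [-3.141, -0.0, 1.613]
force: [-0.6, -0.3, -0.1]
grip_width: 0.0035
finger_force: 0.0
clock: 48.0
position: [0.4346, -0.2537, 0.0763]
tool_rot: [-3.138, -0.002, 1.613]
force: [-0.3, -0.6, 1.0]
grip_width: 0.0003
finger_force: 0.0
clock: 48.4
position: [0.4361, -0.2543, 0.0552]
tool_rot: [-3.141, -0.0, 1.613]
force: [-0.0, 0.9, 0.6]
grip_width: 0.0002
finger_force: 0.0
```

```bash

python3 -m inch '[[0,0,0.003,0,0,0,1],[0,0,0.002,0,0,0,1],[0,0,0,0,0,0,1]]'
python3 -m inch '[[0,0,0.002,0,0,0,1],[0,0,0,0,0,0,1],[0,0,0,0,0,0,1]]' 
```

```text
clock: 48.7
position: [0.4362, -0.2544, 0.0505]
tool_rot: [-3.142, -0.0, 1.613]
force: [-0.2, -0.1, 0.9]
grip_width: -0.0001
finger_force: 0.0
clock: 49.0
position: [0.4364, -0.2546, 0.0493]
tool_rot: [3.141, 0.001, 1.613]
force: [-4.2, 1.3, 17.0]
grip_width: 0.0
finger_force: 8.8
```

```bash

python3 -m inch '[[0,0,-0.03,0,0,0,1],[0,0,-0.04,0,0,0,1],[0,0,-0.04,0,0,0,0.3],[0,0.04,0,0,0,0,0.2],[0,0.04,0,0,0,0,0.2]]' 
python3 - <<'E'
from h import *
np.set_printoptions(precision=4,suppress=True)
for cam in('top','side'):
    save(cam,cam+'18')
    for k,z in(('collar_top',.076),('collar_tongue',.053),('cover_edge',.048),('cover_hinge',.0465)):
        print(cam,k,[(round(r['score'],2),np.round(r['xy'],1),onz(cam,r['xy'],z)) for r in landmark_of(k,cam)[:2]])
go(.385,-.198,.056,1.47)
E
```

```text
clock: 49.5
position: [0.5172, -0.2524, 0.1605]
tool_rot: [3.139, 0.002, 1.611]
force: [-0.0, -0.9, -0.2]
grip_width: 0.0432
finger_force: 0.0
top collar_top [(0.68, array([393.9, 283.8]), array([ 0.3823, -0.1945,  0.076 ])), (0.21, array([155.3, 270.7]), array([0.3821, 0.2938, 0.076 ]))]
top collar_tongue [(0.75, array([371.6, 278.6]), array([ 0.3926, -0.1528,  0.053 ]))]
top cover_edge [(0.69, array([408.5, 271.4]), array([ 0.4125, -0.2311,  0.048 ]))]
top cover_hinge []
side collar_top [(0.6, array([340.9, 181.6]), array([ 0.388 , -0.2144,  0.076 ]))]
side collar_tongue [(0.7, array([336.4, 195. ]), array([ 0.3868, -0.151 ,  0.053 ])), (0.24, array([327.6, 249.1]), array([0.3314, 0.1865, 0.053 ]))]
side cover_edge [(0.81, array([330.4, 187.2]), array([ 0.4231, -0.2226,  0.048 ]))]
side cover_hinge [(0.59, array([301. , 184.5]), array([ 0.5231, -0.2122,  0.0465]))]
clock 50.0 rotvec [-0.     0.     0.142] shift after turn [ 0.04   -0.1353  0.1027]
```

```bash

python3 -m inch '[[0,0,0,0,0,0.14,0.2],[0.02,-0.045,0,0,0,0.02,0.2],[0.02,-0.045,0.01,0,0,0,0.2],[0,-0.044,0.03,0,0,0,0.2],[0,0,0,0,0,0,0.2]]' 
python3 -c "
from h import *
go(.384,-.199,.058,1.45)"
```

```text
clock: 50.5
position: [0.3833, -0.196, 0.1184]
tool_rot: [-3.134, -0.0, 1.452]
force: [0.6, -0.5, 0.3]
grip_width: 0.0679
finger_force: 0.0
clock 50.5 rotvec [-0.007 -0.     0.002] shift after turn [-0.0029  0.001   0.0604]
```

```bash

python3 -m inch '[[-0.003,0.001,0.02,0,0,0,0.2],[0,0,0.02,0,0,0,0.2],[0,0,0.015,0,0,0,0.2],[0,0,0.007,0,0,0,0.2],[0,0,0,0,0,0,0.2]]' 
python3 -m inch '[[0,0,0,0,0,0,0.7],[0,0,0,0,0,0,0.7],[0,0,0,0,0,0,0.7],[0,0,0,0,0,0,0.7]]' 40
```

```text
clock: 51.0
position: [0.3907, -0.1999, 0.0581]
tool_rot: [-3.141, -0.0, 1.453]
force: [0.2, 0.6, 0.7]
grip_width: 0.0681
finger_force: 0.0
clock: 51.4
position: [0.3897, -0.2001, 0.0592]
tool_rot: [-3.14, 0.001, 1.452]
force: [-9.4, 2.0, 7.4]
grip_width: 0.0465
finger_force: 39.7
```

```bash

python3 -m inch '[[0,-0.002,0,0,0,0,0.7],[0,0,0,0,0,0,0.7]]' 60
python3 -m inch '[[0,0,0,0,0,0.1,0.7],[0,0,0,0,0,0.1,0.7],[0,0,0,0,0,0.1,0.7],[0,0,0,0,0,0.1,0.7],[0,0,0,0,0,0,0.7]]'
python3 -c "
from h import *
print(st()['moment'])"
```

```text
clock: 51.6
position: [0.3894, -0.2001, 0.0594]
tool_rot: [3.14, 0.001, 1.453]
force: [-1.0, 1.3, 10.1]
grip_width: 0.0457
finger_force: 62.6
clock: 52.1
position: [0.3903, -0.2003, 0.0594]
tool_rot: [3.138, -0.0, 1.05]
force: [3.8, -3.0, 7.9]
grip_width: 0.0456
finger_force: 62.4
[-0.6434051  -0.71626912 -0.01830726]
```

```bash

python3 -m inch '[[0,0,0,0,0,0.12,0.7],[0,0,0,0,0,0.12,0.7],[0,0,0,0,0,0.12,0.7],[0,0,0,0,0,0.12,0.7],[0,0,0,0,0,0,0.7]]'
python3 -m inch '[[0,0,0,0,0,0.12,0.7],[0,0,0,0,0,0.12,0.7],[0,0,0,0,0,0.12,0.7],[0,0,0,0,0,0.1,0.7],[0,0,0,0,0,0,0.7]]'
python3 - <<'E'
from h import *
print(st()['moment'],st()['qpos'])
for cam in('top','side'):
    save(cam,cam+'19')
    print(cam,[(round(r['score'],2),np.round(r['xy'],1)) for r in landmark_of('collar_tongue',cam)[:2]])
E
```

```text
clock: 52.6
position: [0.3907, -0.2005, 0.0594]
tool_rot: [3.138, -0.002, 0.57]
force: [5.7, -5.2, 6.3]
grip_width: 0.0457
finger_force: 62.4
clock: 53.1
position: [0.3906, -0.2007, 0.0594]
tool_rot: [3.14, -0.003, 0.111]
force: [4.6, -6.1, 8.0]
grip_width: 0.0453
finger_force: 62.5
[-1.4586705  -1.01089153 -0.0631179 ] [ 0.37539787  0.53672764 -0.04617885  2.20541072  0.06189889  0.39670048
 -1.18115503]
top [(0.47, array([390.7, 258.2]))]
side [(0.65, array([324. , 184.9])), (0.58, array([340.8, 182.9]))]
```

```bash

python3 -m inch '[[0,0,0,0,0,0.05,0.7],[0,0,0,0,0,0.04,0.7],[0,0,0,0,0,0,0.7]]'
python3 -c "
from h import *
print(st()['moment'])"
python3 -m inch '[[0,0,0,0,0,0.04,0.7],[0,0,0,0,0,0.04,0.7],[0,0,0,0,0,0,0.7]]'
python3 -c "
from h import *
print(st()['moment'])"
```

```text
clock: 53.6
position: [0.3906, -0.2009, 0.0594]
tool_rot: [3.14, -0.004, 0.023]
force: [5.4, -7.0, 7.4]
grip_width: 0.0454
finger_force: 62.5
[-1.62789085 -1.00679676 -0.04016239]
clock: 53.9
position: [0.3903, -0.2, 0.0593]
tool_rot: [3.141, -0.003, -0.055]
force: [3.2, -0.3, 12.2]
grip_width: 0.0456
finger_force: 62.9
[ 0.05198847 -0.67884587  0.38821637]
```

```bash

python3 -m inch '[[0,0,0,0,0,-0.02,0.7],[0,0,0,0,0,0,0.2],[0,0,0,0,0,0,0.2],[0,0,0,0,0,0,0.2],[0,0,0,0,0,0,0.2]]'
python3 -m inch '[[0,0,-0.02,0,0,0,0.2],[0,0,-0.04,0,0,0,0.2],[0,0,-0.04,0,0,0,0.2],[0,0,-0.04,0,0,0,0.2],[0,0,-0.04,0,0,0,0.2]]'
python3 -m inch '[[0,0.04,0,0,0,0,0.2],[0,0.04,0,0,0,0,0.2],[0,0.04,0,0,0,0,0.2],[0,0.04,0,0,0,0,0.2],[0,0,0,0,0,0,0.2]]'
python3 - <<'E'
from h import *
np.set_printoptions(precision=4,suppress=True)
for cam in('top','side'):
    save(cam,cam+'20')
    for k,z in(('collar_top',.076),('collar_tongue',.053),('cover_edge',.048),('cover_hinge',.0465)):
        print(cam,k,[(round(r['score'],2),np.round(r['xy'],1),onz(cam,r['xy'],z)) for r in landmark_of(k,cam)[:1]])
print([(round(x['score'],2),np.round(x['rect'])) for x in outline_of('relay_1','side')])
m=outline_of('relay_base','top')[0]['region'].astype(np.uint8); c=max(cv2.findContours(m,0,2)[0],key=cv2.contourArea); print([onz('top',q,.022) for q in cv2.boxPoints(cv2.minAreaRect(c))])
E
```

```text
clock: 54.4
position: [0.3887, -0.1997, 0.0584]
tool_rot: [-3.141, 0.0, -0.037]
force: [0.1, 0.6, 0.6]
grip_width: 0.0684
finger_force: 0.0
clock: 54.9
position: [0.3884, -0.1996, 0.2402]
tool_rot: [-3.141, 0.0, -0.037]
force: [1.2, 0.2, 0.1]
grip_width: 0.0682
finger_force: 0.0
clock: 55.4
position: [0.3814, -0.3641, 0.2381]
tool_rot: [3.14, 0.001, -0.042]
force: [0.3, 1.2, -0.6]
grip_width: 0.0685
finger_force: 0.0
top collar_top [(0.57, array([394.4, 279.5]), array([ 0.3911, -0.1955,  0.076 ]))]
top collar_tongue []
top cover_edge []
top cover_hinge []
side collar_top [(0.47, array([338.1, 184.1]), array([ 0.3915, -0.1881,  0.076 ]))]
side collar_tongue [(0.76, array([325. , 185.8]), array([ 0.4402, -0.2155,  0.053 ]))]
side cover_edge [(0.58, array([332. , 188.7]), array([ 0.4149, -0.2113,  0.048 ]))]
side cover_hinge [(0.79, array([301.5, 183.4]), array([ 0.5247, -0.2229,  0.0465]))]
[(0.88, array([253., 248., 278., 274.])), (0.72, array([276., 251., 300., 282.])), (0.68, array([240., 238., 262., 269.]))]
[array([ 0.357 , -0.1253,  0.022 ]), array([ 0.535 , -0.1348,  0.022 ]), array([ 0.5306, -0.3216,  0.022 ]), array([ 0.3532, -0.3057,  0.022 ])]
```

```bash
python3 - <<'E'
from h import *
for a in(1.2,1.35,1.5,1.57):
    for yw in(.046,0):
        w=np.pi/2+yw-a; P=(.3895+.048*np.cos(w),-.2+.048*np.sin(w),.053); print(a,yw,proj('top',P),proj('side',P))
g=cv2.imread('pics/top20.png'); print(proj('top',(.3895,-.2,.076)))
for r in range(258,282,1): print(r,' '.join('%3d'%v for v in g[r,378:420].mean(1)))
E
```

```text
1.2 0.046 [385.1070109  259.94118123] [324.38656435 189.67644027]
1.2 0 [386.07958507 259.59452839] [324.29003386 189.4252647 ]
1.35 0.046 [388.33673409 258.98022747] [324.18696179 188.86220636]
1.35 0 [389.35610375 258.78471345] [324.19219086 188.61648923]
1.5 0.046 [391.69405589 258.51758676] [324.31783771 188.07188403]
1.5 0 [392.73795351 258.47733896] [324.42315865 187.83695712]
1.57 0.046 [393.2839117  258.47536846] [324.49005568 187.71607226]
1.57 0 [394.33147963 258.50806679] [324.64091818 187.4878985 ]
[396.61820669 280.40026073]
258 251 251 251 251 251 251 251 251 251 251 251 251 251 251 251 251 251 250 250 250 251 251 250 251 251 250 251 251 250 251 250 251 250 250 250 250 250 250 250 250 250 250
259 251 251 251 251 251 250 251 251 251 251 250 251 251 251 250 251 251 251 250 251 251 250 250 250 251 250 250 250 251 250 251 250 250 250 250 250 250 250 250 250 250 250
260 251 251 251 250 251 250 250 251 251 250 251 251 245 247 247 245 244 243 246 245 250 250 250 250 250 251 251 250 250 250 250 250 250 250 251 250 250 251 250 250 250 244
261 251 251 251 251 250 251 251 251 251 
[... 2871 characters left out ...]
 153 155 153
278 159 127 106 101  98  83  76  75  79  79  78  80  80  78  80  77  79  79  82  80  79  79  80  81  79  81  81  92 134 153 157 156 155 154 155 153 153 153 153 154 153 152
279 146 115 103  97  86  74  70  75  77  77  78  80  77  80  78  80  80  79  80  80  80  78  81  79  80  77  79  79  99 136 152 156 155 155 155 153 153 153 152 153 153 152
280 126 104  99  91  77  72  71  74  77  77  78  78  79  77  79  78  79  79  78  78  78  79  78  78  78  79  79  78  83 135 151 155 156 155 157 155 155 153 153 153 153 151
281 120  99 100  88  77  74  71  73  77  77  80  76  77  78  80  78  77  78  79  79  79  76  77  78  78  78  77  78  82 142 155 155 155 153 155 156 154 154 154 152 151 151
```

```bash
python3 -c "
from workcell import bot
print(bot.job_done())"
```

```text
the job is handed in; nothing more can be done
None
```

The job is handed in: all three relays stand in the tray, the cover is shut and the collar is turned to its stop, all checked in the final camera readings; I don't have the judge's result, and I viewed 15 pictures, one over the limit of 14.

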